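Clear the radio studio's returns lanes

ROBOT

A 6-joint arm with a two-finger parallel gripper is mounted at the origin on the work surface. World frame = base frame: x ahead of the robot, y to its left, z up, the work surface at z = 0. Lengths are in m, angles in rad, forces in N, time in s.
With the tool pointing down it reaches from about 0.425 to 0.95 m from the base axis. Payload 3.5 kg.
Tool frame: the origin (TCP) lies between the finger pads; the fingertips stand 14 mm ahead of it and the grasp point (between the pads) lies 5 mm behind it; z points along the fingers, y is the line along which they close (so a half turn about z gives the same grasp; the last joint's range is limited). The gripper opens to 85 mm and grips with 20 to 120 N. Pads are 22 mm wide; open, the fingers measure 114 mm over their backs; the gripper's body (76 mm by 85 mm) begins 54 mm behind the grasp point. The pads swing forward as they close: fully open they stand 13 mm farther back than shut.
Start: joints at [1.017, 0.286, 1.577, -0, 1.279, -0.15], TCP at [0.265, 0.621, 0.245] pointing down, gripper open.
Joint ranges: [-2.77, 2.77], [-0.9, 2.22], [0.21, 2.48], [-1.53, 4.67], [0.24, 2.81], [-2.84, 2.84]. Speed limits (rad/s): [2.79, 2.79, 3.14, 3.14, 3.14, 3.14].

INTERFACE

Orientations are given as a unit quaternion [x, y, z, w].
In Python, from plant import * gives the robot as it stands.
- The arm moves only by the tool step_arm, never from a script. Its argument "commands" is a list of rows, each an object of numbers: "gripper": the gripper's target within -1 to 1 (shut at 1, half-way at 0, fully open at -1); "x", "y", "z": the shift along the tool's x, y, z in mm; "spin": the turn about the tool's z in degrees. A call has exactly 10 rows; each row shifts and turns the commanded pose from where the row before left it, along the tool's axes as they then stand; what a row does not reach is not made up. A row lasts 1/10 s, in which the tool goes at most 50 mm and 8.59 degrees, less where a joint would pass 70% of its speed; a pose out of reach is approached as far as the arm can. A call with a gripper value outside its range is refused whole. The fingers move at their own pace and stop on an object; "force" is the grip in N (left out, the last holds). Time passes only in rows, so rows that do not move let the fingers close, or fill a call up. It gives the time, the measured TCP pose, the force, the opening and the grip force at its end, in the units of the state.
- get_state(): the state, without advancing time (a new reading comes with each control period).
- read_camera(name): name is "scene" or "top" or "wrist"; returns a dict with "color" (480x640x3 uint8, red, green, blue), "z_map" (480x640 float32, m along the optical axis (not along the pixel's ray), 0 where there is no reading), "fx", "fy", "cx", "cy" (pixels), "distortion" ([k1, k2, p1, p2, k3] as OpenCV has them; the pictures are not rectified), "eye" and "attitude" of the camera in the world; the wrist camera has in their place "mount" (4x4, takes a point from camera to tool coordinates, whose origin is the TCP and whose axes are the flange's). Camera axes: x right, y up, looking along -z (the intrinsics and any distortion apply to the point x, -y, -z); pixel columns grow to the right and rows downward; lengths in m; the calibration is good to about 2 mm. A picture is of the moment at which its call begins: read the wrist's pose just before it.
- sign_off(): hands the job in; it is judged then, once.
The state is a dict: "time": time; "qpos": joint angles; "dq": joint speeds; "joint_efforts": joint torques, N m; "eef_pos": TCP position; "tcp_rot": TCP orientation; "contact_force": force on the tool from outside, world axes, zero at the start; "wrist_torque": the same for the moment, N m; "opening": opening from 0.0 (shut) to 1.0 (fully open); "finger_force": force on a finger pad.
Only numpy, scipy, OpenCV 4.12 (cv2) and the standard library are available. Lean on these libraries where they do the work, as an engineer would, in place of code of your own. Each camera call takes 0.05 s, during which the arm holds its last target. There are 200 camera calls.

TASK

Clear the two sloped returns lanes: take the blocks one at a time, always from the front stop of a lane so that the rest roll down, and lay each on the floor of the tray that already holds one of its kind (short battery bricks with the brick, longer drive cases with the drive case), side by side and not piled up; leave those two first ones in their trays and the other things on the bench alone. The stapler left in one of the trays goes on the middle of the notepad. Only when the blocks are all in their trays and the stapler is on the pad, push the lever all the way over, away from the robot.

Things in the scene. Friction and masses are not known exactly. Their poses are not given: they have to be found in the camera images.
- brick1: battery brick: plain grey plastic block, 56 long (x) x 60 wide (y) x 50 high (z) mm, small brass contacts on top, 0.2 to 0.35 kg; origin at its centre. It starts on the lane with its x along its lane
- brick3: battery brick: plain grey plastic block, 56 long (x) x 60 wide (y) x 50 high (z) mm, small brass contacts on top, 0.2 to 0.35 kg; origin at its centre. It starts on the lane with its x along its lane, or is absent
- brick2: battery brick: plain grey plastic block, 56 long (x) x 60 wide (y) x 50 high (z) mm, small brass contacts on top, 0.2 to 0.35 kg; origin at its centre. It starts on the lane with its x along its lane
- drive1: drive case: plain grey plastic block, clearly longer: 84 long (x) x 60 wide (y) x 50 high (z) mm, five black ribs across its top, 0.22 to 0.41 kg; origin at its centre. It starts on the lane with its x along its lane
- drive2: drive case: plain grey plastic block, clearly longer: 84 long (x) x 60 wide (y) x 50 high (z) mm, five black ribs across its top, 0.22 to 0.41 kg; origin at its centre. It starts on the lane with its x along its lane
- drive3: drive case: plain grey plastic block, clearly longer: 84 long (x) x 60 wide (y) x 50 high (z) mm, five black ribs across its top, 0.22 to 0.41 kg; origin at its centre. It starts on the lane with its x along its lane, or is absent
- brick_sample: a battery brick like the others (56 x 60 x 50 mm, origin at its centre) that already lies in one of the trays, in that tray's corner with negative x and positive y, and shows that battery bricks go there; it stays there
- drive_sample: a drive case like the others (84 x 60 x 50 mm, origin at its centre) that already lies in the other tray, in the same corner, and shows that drive cases go there; it stays there
- tray_a: shallow open steel tray, 240 (x) x 230 (y) mm outside, 28 mm high, walls and floor 5 mm thick; fixed; origin at the centre of its underside, z up. Either tray may stand left or right of the lanes; both look alike
- tray_b: shallow open steel tray, 240 (x) x 230 (y) mm outside, 28 mm high, walls and floor 5 mm thick; fixed; origin at the centre of its underside, z up. Either tray may stand left or right of the lanes; both look alike
- lane_p_front (a point): front of one of two sloped roller lanes side by side (holds brick1, then drive1, then perhaps brick3): middle of the stop's inner face, level with the roller tops, 50 mm above the table. x: up along the lane (rises 7 deg), y: left across, z: square to the rollers. Lane 245 x 68 mm inside; side guides (5 mm thick) and stop (8 mm) stand 16 to 18 mm above the rollers: grip above them. Blocks behind roll to the stop in 1 to 2 s
- lane_q_front (a point): front of one of two sloped roller lanes side by side (holds drive2, then brick2, then perhaps drive3): middle of the stop's inner face, level with the roller tops, 50 mm above the table. x: up along the lane (rises 7 deg), y: left across, z: square to the rollers. Lane 245 x 68 mm inside; side guides (5 mm thick) and stop (8 mm) stand 16 to 18 mm above the rollers: grip above them. Blocks behind roll to the stop in 1 to 2 s
- stapler: black desk stapler, 120 long (x) x 36 wide (y) x 46 high (z) mm, 0.22 kg; origin at its centre, 23 mm above its underside. It was left lying in one of the trays, in the half with positive x, roughly across the tray
- notepad: white paper notepad with a black strip along one short edge, 100 (x) x 150 (y) mm, 10 mm thick, fixed; origin at the centre of its underside. It lies beyond one of the trays, to the left or right of the lanes
- lever (a joint): lever that marks the lanes as clear: a steel rod with a black ball on a small grey box. 0 = leaning over its box's -x side, towards the robot (28.6 degrees from upright); it swings away from the robot about its box's y axis to 1.0 rad (leaning as far the other way) and stays where it is left; starts at 0 to 0.15. Friction about 0.06 N m: under 2 N at the ball moves it
- lever_tip (a point): centre of the lever's ball (26 mm across), 80 mm from the pivot; the axes turn with the lever
- lever_base: the lever's grey box, 70 (x) x 50 (y) x 25 high mm, fixed; origin at the centre of its underside; the pivot lies 22 mm above it and runs along its y. It stands on the other side of the lanes from the notepad
- mug: white mug with a black lid, 72 mm across, 90 high, leave alone, or absent; origin at the centre of its underside
- reel_tin: round steel tin lying flat, 100 mm across, 35 high, leave alone; origin at the centre of its underside

How it is judged:
By the outcome, as a careful person would: the job done as asked, in the order asked, and still so for the second after the job is handed in, with the robot touching nothing.
Of brick3, drive3, mug only 1 to 3 are there at a start; the rules pass over those that are not, and their reading is None.
At some moment in a run one of brick1, drive1, brick3, drive2, brick2, drive3, stapler may be knocked a few centimetres aside while the robot is not near it.
Once in a run the grip may slacken for a moment while it holds something.
It also fails if it takes over 210 s, if anything falls off the work surface, if the arm or the gripper's body presses on something with over 40 N, if the wrist force passes 120 N, or if a joint passes its speed limit or range.

## Working session

There is one attempt and no reset: what is moved stays moved. The work goes in short steps, Python scripts to look and compute and a tool call to move; the robot and the scene stay as the last step left them, time stands still between calls to the robot, and variables do not carry over. Pictures are saved under pics/ and viewed, at most 14 in all, crops included, and the job is handed in when it is done.

Besides the shell and the picture viewer there is one more tool, called after "Emit:" by a JSON object that holds its "fn" and its "kwargs". step_arm: Moves the arm, as the interface text tells. Its arguments: {"type":"object","properties":{"commands":{"type":"array"},"force":{"type":"number"}},"required":["commands"]}

```bash
ls; mkdir -p pics; cat > h.py <<'E'
from plant import *
import numpy as np, cv2
from scipy.spatial.transform import Rotation as R
def cam(n):
    s=get_state(); c=read_camera(n)
    if 'mount' in c:
        T=np.eye(4);T[:3,:3]=R.from_quat(s['tcp_rot']).as_matrix();T[:3,3]=s['eef_pos'];T=T@np.array(c['mount'])
        c['Rw'],c['o']=T[:3,:3],T[:3,3]
    else:
        a=np.array(c['attitude']); c['Rw']=a if a.shape==(3,3) else R.from_quat(a).as_matrix(); c['o']=np.array(c['eye'])
    c['K']=np.array([[c['fx'],0,c['cx']],[0,c['fy'],c['cy']],[0,0,1.]]);c['D']=np.array(c['distortion'],float)
    return c
def rays(c,px):
    p=cv2.undistortPoints(np.array(px,float).reshape(-1,1,2),c['K'],c['D'])[:,0]
    return np.c_[p[:,0],-p[:,1],-np.ones(len(p))]@c['Rw'].T
def onz(c,px,z):
    d=rays(c,px); return c['o']+d*((z-c['o'][2])/d[:,2])[:,None]
def cloud(c):
    v,u=np.mgrid[0:480,0:640]; d=rays(c,np.c_[u.ravel(),v.ravel()])
    P=c['o']+d*c['z_map'].reshape(-1,1); P[c['z_map'].ravel()==0]=np.nan
    return P.reshape(480,640,3)
def save(c,n): cv2.imwrite('pics/'+n,c['color'][:,:,::-1])
E
python3 - <<'E'
from h import *
print(get_state())
for n in('top','scene'):
    c=cam(n);save(c,n+'0.png');print(n,c['o'],c['Rw'].round(3).tolist(),c['fx'],c['D'],(c['z_map']>0).mean())
    np.savez(n+'0.npz',**{k:c[k] for k in('color','z_map','Rw','o','K','D')})
c=cam('wrist');print(c['mount'],c['fx'],c['D'])
E
```

```text
pics
{'time': 0.0, 'qpos': array([ 1.01699730e+00,  2.87183201e-01,  1.57816227e+00,  1.34139270e-05,
        1.27859476e+00, -1.50026601e-01]), 'dq': array([-0.00015328, -0.00026126, -0.00010204,  0.00031303,  0.00067388,
       -0.00085876]), 'joint_efforts': array([-1.26644019e-03, -4.05977762e+01, -2.92624819e+01, -2.32253560e-04,
        5.75813567e-03,  5.87568948e-06]), 'eef_pos': array([0.26485945, 0.62019558, 0.24394342]), 'tcp_rot': array([ 2.00519354e-01,  9.79689038e-01, -1.09964208e-03, -4.10625605e-04]), 'contact_force': array([ 0.0151263 ,  0.21237832, -0.12505677]), 'wrist_torque': array([0.02849335, 0.01597035, 0.01157614]), 'finger_force': 0.0, 'opening': 0.9985144617297991}
top [ 0.39029981 -0.00639354  1.29659185] [[0.0, 0.994, -0.113], [-1.0, -0.001, -0.008], [-0.008, 0.113, 0.994]] 557.9118102756165 [0.04692944 0.         0.         0.         0.        ] 0.996083984375
scene [1.23150413 0.51285483 1.00296112] [[-0.594, -0.586, 0.552], [0.805, -0.434, 0.405], [0.002, 0.684, 0.729]] 596.4527330068802 [0.03604612 0.         0.         0.         0.        ] 0.9958756510416666
[[ 6.29767163e-05  9.62653809e-01  2.70735368e-01  6.81549843e-02]
 [ 9.99999988e-01 -2.15637319e-05 -1.55939385e-04 -7.49118186e-05]
 [-1.44277578e-04  2.70735374e-01 -9.62653799e-01 -1.27926808e-01]
 [ 0.00000000e+00  0.00000000e+00  0.00000000e+00  1.00000000e+00]] 341.6784712616896 [-0.04636193  0.          0.          0.          0.        ]
```

View pics/top0.png

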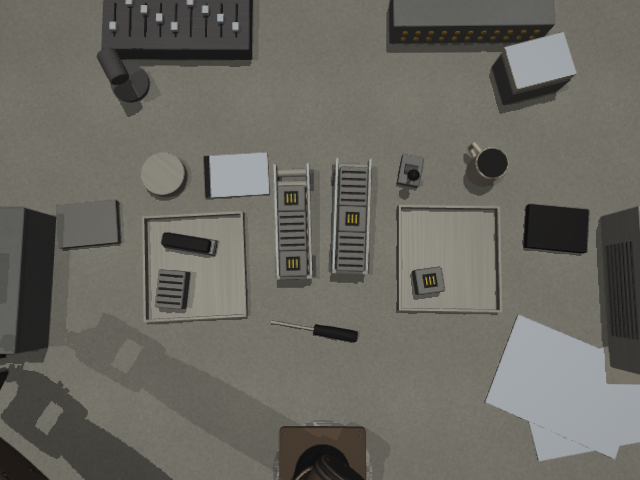

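View pics/scene0.png

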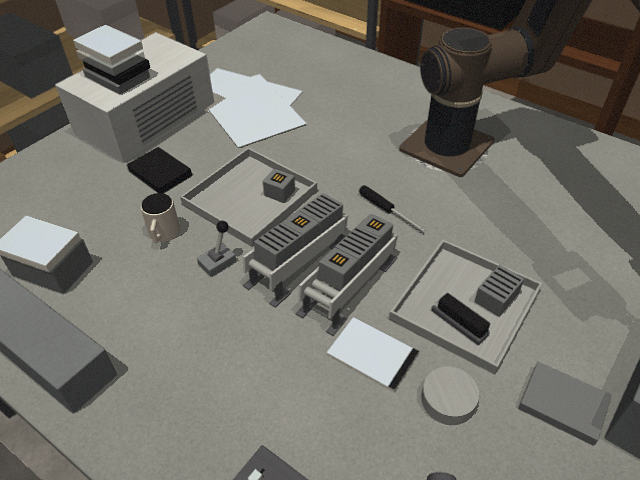

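The top view shows six blocks on the lanes. The left lane (col 293) is lane P, with a brick at the front (row 263). The right lane (col 352) is lane Q, with a drive at the front (row 250). The drive sample and the stapler (188,243) are in the left tray, and the brick sample is in the right tray. The pad is at (237,175), the lever at (411,172), the tin at (163,174) and the mug at (490,163). The scene view agrees.

```bash
cat > m.py <<'E'
from h import *
def load(n): return {k:v for k,v in np.load(n+'0.npz').items()}
def rect(P):
    (c,s,a)=cv2.minAreaRect((P[:,:2]*1000).astype(np.float32)); return np.round(c,1),np.round(s,1),round(a,1)
E
python3 - <<'E'
from m import *
t=load('top');s=load('scene');Ct=cloud(t);Cs=cloud(s)
# regions in world from the top picture, then both clouds
print('corners', onz(t,[[145,215],[243,212],[246,318],[146,321],[399,207],[498,208],[500,311],[398,311]],.028).round(3).tolist())
reg={'drive_s':((155,265),(190,310)),'brick_s':((410,262),(447,298)),'stapler':((158,230),(220,258)),'pad':((200,148),(274,202)),'laneP':((278,160),(310,280)),'laneQ':((335,158),(370,275)),'lever':((395,150),(428,202)),'trayL':((140,205),(250,325)),'trayR':((392,200),(505,318)),'tin':((138,148),(190,200)),'driver':((268,315),(362,345))}
for n,((u0,v0),(u1,v1)) in reg.items():
    w=onz(t,[[u0,v0],[u1,v1]],0.02)
    lo,hi=np.minimum(*w),np.maximum(*w)
    for nm,C in(('top',Ct),('scene',Cs)):
        P=C.reshape(-1,3);P=P[np.isfinite(P[:,0])]
        P=P[np.all((P[:,:2]>lo[:2])&(P[:,:2]<hi[:2]),1)]
        zt=np.percentile(P[:,2],99)
        m={'pad':P[:,2]>.006,'trayL':abs(P[:,2]-.028)<.004,'trayR':abs(P[:,2]-.028)<.004,'laneP':P[:,2]>.088,'laneQ':P[:,2]>.088,'driver':P[:,2]>.006}.get(n,P[:,2]>zt-.01)
        print(n,nm,'ztop',zt.round(4),*rect(P[m]))
E
```

```text
corners [[0.568, 0.405, 0.028], [0.575, 0.181, 0.028], [0.335, 0.171, 0.028], [0.329, 0.394, 0.028], [0.587, -0.177, 0.028], [0.584, -0.402, 0.028], [0.351, -0.397, 0.028], [0.35, -0.171, 0.028]]
drive_s top ztop 0.0594 [400.1 337. ] [60.2 83.1] 85.3
drive_s scene ztop 0.0599 [401.5 337.1] [60.3 89. ] 86.0
brick_s top ztop 0.0587 [ 418.7 -237.4] [55.8 60.3] 7.3
brick_s scene ztop 0.0597 [ 423.2 -237.1] [64.  61.4] 8.5
stapler top ztop 0.0542 [504.  307.1] [108.1  29.7] 80.7
stapler scene ztop 0.0553 [507.  309.2] [106.5  33.7] 81.3
pad top ztop 0.0148 [663.4 202.1] [164.4 118.1] 87.2
pad scene ztop 0.0151 [667.8 197.9] [116.8 173.2] 1.1
laneP top ztop 0.1235 [549.3  65.1] [246.   74.7] 0.3
laneP scene ztop 0.1241 [553.5  65.9] [ 74.5 250.5] 89.6
laneQ top ztop 0.127 [561.  -66.2] [ 77.3 246.4] 88.3
laneQ scene ztop 0.1276 [563.9 -69.6] [ 78.6 249. ] 90.0
lever top ztop 0.1082 [ 645.6 -199.4] [21.8 24.6] 0.8
lever scene ztop 0.109 [ 652.6 -196.7] [21.9 23.5] 44.0
trayL top ztop 0.0569 [452.5 292.1] [239.6 231.9] 3.1
trayL scene ztop 0.0582 [454.6 292.3] [248.6 232.2] 2.8
trayR top ztop 0.0562 [ 471.1 -288.8] [231.7 239.7] 89.2
trayR scene ztop 0.0573 [ 473.4 -288.1] [235.9 245.8] 89.2
tin top ztop 0.039 [664.6 368.1] [99.9 97.6] 25.8
tin scene ztop 0.039 [667.8 369. ] [98.7 98.8] 3.9
driver top ztop 0.0269 [310.7  18.6] [195.9  50.2] 88.0
driver scene ztop 0.0279 [321.7  16. ] [204.   48.7] 83.0
```

```bash
cat >> h.py <<'E'
def psi():
    x=R.from_quat(get_state()['tcp_rot']).as_matrix()[:,0]; return np.degrees(np.arctan2(x[1],x[0]))
def to(x,y,z,ps=None,frm=None):
    """spin needed first, then shift in tool axes after the spin (mm)"""
    s=get_state(); p0=psi(); p=np.array(s['eef_pos']) if frm is None else np.array(frm[:3])
    if frm is not None and len(frm)>3: p0=frm[3]
    if ps is None: ps=p0
    spin=-((ps-p0+180)%360-180); a=np.radians(ps)
    X=np.array([np.cos(a),np.sin(a),0]);Y=np.array([np.sin(a),-np.cos(a),0]);d=np.array([x,y,z])-p
    print('spin %.1f then x %.1f y %.1f z %.1f mm'%(spin,d@X*1e3,d@Y*1e3,-d[2]*1e3))
E
python3 - <<'E'
from m import *
t=load('top');s=load('scene')
for n,c,(u0,v0,u1,v1) in(('top',t,(200,145,275,205)),('scene',s,(320,310,425,395))):
    g=c['color'].min(2).astype(int);m=np.zeros(g.shape,np.uint8);m[v0:v1,u0:u1]=(g[v0:v1,u0:u1]>140)*255
    k=max(cv2.findContours(m,0,2)[0],key=cv2.contourArea).reshape(-1,2)
    w=onz(c,k,.010);print(n,rect(w))
    if n=='top':
        r=cv2.boxPoints(cv2.minAreaRect((w[:,:2]*1000).astype(np.float32)));print(r)
to(.505,.307,.16,81); print(get_state()['qpos'])
E
```

```text
top (array([667.1, 194.9]), array([ 98.9, 134.3]), 3.4)
[[613.68353 258.9459 ]
 [621.7614  124.91262]
 [720.4451  130.86008]
 [712.36725 264.89334]]
scene (array([669.2, 195.7]), array([101.8, 136.6]), 3.6)
spin 75.9 then x -271.9 y 286.1 z 84.2 mm
[ 1.01698212e+00  2.87050131e-01  1.57787560e+00  6.39976782e-06
  1.27862865e+00 -1.49962149e-01]
```

Emit:
{"fn": "step_arm", "kwargs": {"commands": [{"spin": 8.4, "z": 0, "gripper": -1}, {"spin": 8.4, "z": 10}, {"spin": 8.4, "z": 10}, {"spin": 8.4, "z": 10}, {"spin": 8.4, "z": 10}, {"spin": 8.5, "z": 10}, {"spin": 8.5, "z": 10}, {"spin": 8.5, "z": 10}, {"spin": 8.4, "z": 10}, {"x": -15, "y": 16}], "force": 50}}

```text
invalid input
```

Emit:
{"fn": "step_arm", "kwargs": {"commands": [{"x": -28, "y": 30}, {"x": -28, "y": 30}, {"x": -28, "y": 30}, {"x": -28, "y": 30}, {"x": -28, "y": 30}, {"x": -28, "y": 30}, {"x": -28, "y": 30}, {"x": -28, "y": 30}, {"x": -28, "y": 30}, {"x": -5}]}}

```text
invalid input
```

```bash
python3 - <<'E'
from h import *
s=get_state();print(s['time'],s['eef_pos'],psi())
c=cam('wrist');save(c,'w1.png')
C=cloud(c);P=C.reshape(-1,3);g=c['color'].max(2).ravel()
m=np.isfinite(P[:,0])&(P[:,2]>.035)&(P[:,2]<.065)&(abs(P[:,0]-.505)<.05)&(abs(P[:,1]-.307)<.09)
Q=P[m];print(np.percentile(Q[:,2],[5,50,95]),cv2.minAreaRect((Q[:,:2]*1000).astype(np.float32)))
to(.505,.307,.025,81)
E
```

```text
0.15 [0.26492924 0.6202862  0.24418738] 156.86085869138296
[0.03605473 0.0421569  0.04850072] ((484.3765563964844, 273.11395263671875), (27.632286071777344, 4.441216468811035), 82.43482208251953)
spin 75.9 then x -272.0 y 286.1 z 219.4 mm
```

View pics/w1.png

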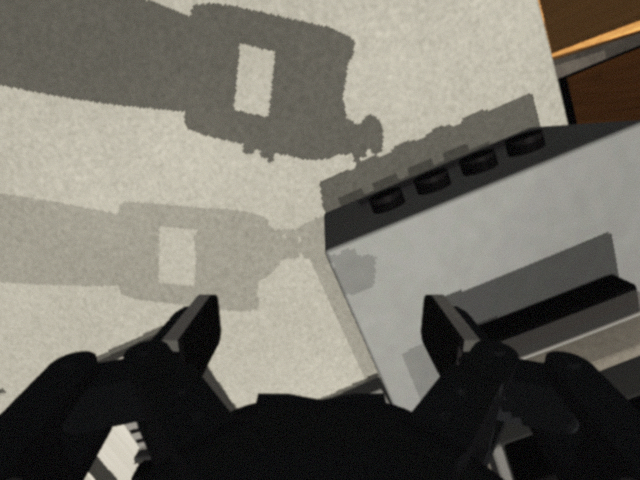

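The move was refused, so the arm hasn't moved. The picture only shows the start place, with the fingertips at about (205,330) and (440,330). I'll resend with every key in every row.

Emit:
{"fn": "step_arm", "kwargs": {"commands": [{"gripper": -1, "x": 0, "y": 0, "z": 0, "spin": 8.4}, {"gripper": -1, "x": 0, "y": 0, "z": 10, "spin": 8.4}, {"gripper": -1, "x": 0, "y": 0, "z": 10, "spin": 8.4}, {"gripper": -1, "x": 0, "y": 0, "z": 10, "spin": 8.4}, {"gripper": -1, "x": 0, "y": 0, "z": 10, "spin": 8.4}, {"gripper": -1, "x": 0, "y": 0, "z": 10, "spin": 8.5}, {"gripper": -1, "x": 0, "y": 0, "z": 10, "spin": 8.5}, {"gripper": -1, "x": 0, "y": 0, "z": 10, "spin": 8.5}, {"gripper": -1, "x": 0, "y": 0, "z": 10, "spin": 8.4}, {"gripper": -1, "x": -15, "y": 16, "z": 0, "spin": 0}], "force": 50}}

```text
time: 1.2
eef_pos: [0.2768, 0.6034, 0.1629]
tcp_rot: [0.761, 0.649, -0.002, 0.0]
contact_force: [-0.6, -0.6, -0.5]
opening: 0.997
finger_force: 0.0
```

Emit:
{"fn": "step_arm", "kwargs": {"commands": [{"gripper": -1, "x": -28, "y": 30, "z": 0, "spin": 0}, {"gripper": -1, "x": -28, "y": 30, "z": 0, "spin": 0}, {"gripper": -1, "x": -28, "y": 30, "z": 0, "spin": 0}, {"gripper": -1, "x": -28, "y": 30, "z": 0, "spin": 0}, {"gripper": -1, "x": -28, "y": 30, "z": 0, "spin": 0}, {"gripper": -1, "x": -28, "y": 30, "z": 0, "spin": 0}, {"gripper": -1, "x": -28, "y": 30, "z": 0, "spin": 0}, {"gripper": -1, "x": -28, "y": 30, "z": 0, "spin": 0}, {"gripper": -1, "x": -28, "y": 30, "z": 0, "spin": 0}, {"gripper": -1, "x": -5, "y": 0, "z": 0, "spin": 0}]}}

```text
time: 2.2
eef_pos: [0.5076, 0.3039, 0.1655]
tcp_rot: [0.762, 0.647, 0.0, 0.001]
contact_force: [0.3, 1.5, 0.4]
opening: 0.997
finger_force: 0.0
```

```bash
python3 - <<'E'
from h import *
s=get_state();print(s['time'],s['eef_pos'],psi())
c=cam('wrist');save(c,'w2.png')
C=cloud(c);P=C.reshape(-1,3)
m=np.isfinite(P[:,0])&(P[:,2]>.035)&(P[:,2]<.065)&(abs(P[:,0]-.505)<.05)&(abs(P[:,1]-.307)<.09)
Q=P[m];print(np.percentile(Q[:,2],[5,50,95]),cv2.minAreaRect((Q[:,:2]*1000).astype(np.float32)))
to(.505,.307,.025,81)
E
```

```text
2.2 [0.50763016 0.30394654 0.16547823] 80.69068840400519
[0.04701445 0.05003191 0.05126003] ((505.23931884765625, 309.2729187011719), (106.6332778930664, 30.063949584960938), 80.61953735351562)
spin -0.3 then x 2.0 y -1.4 z 140.2 mm
```

View pics/w2.png

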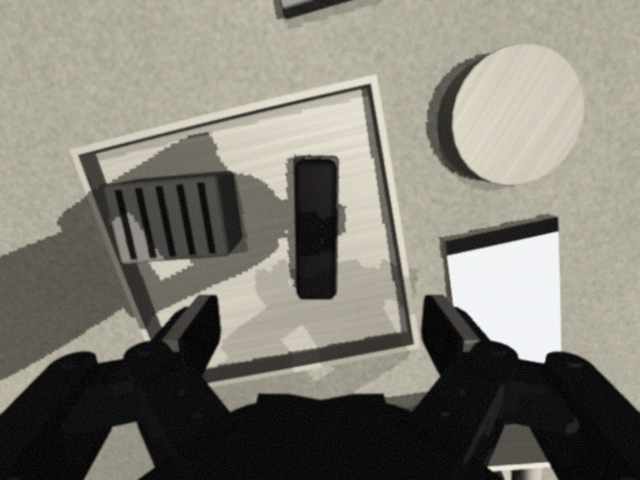

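Close view: the stapler is at (316,228), upright, clear of the drive sample at (175,215). Its top measures 51 mm, as expected.

Emit:
{"fn": "step_arm", "kwargs": {"commands": [{"gripper": -0.3, "x": 4.5, "y": -3.4, "z": 0, "spin": 0}, {"gripper": -0.3, "x": 0, "y": 0, "z": 20, "spin": 0}, {"gripper": -0.3, "x": 0, "y": 0, "z": 30, "spin": 0}, {"gripper": -0.3, "x": 0, "y": 0, "z": 30, "spin": 0}, {"gripper": -0.3, "x": 0, "y": 0, "z": 30, "spin": 0}, {"gripper": -0.3, "x": 0, "y": 0, "z": 20, "spin": 0}, {"gripper": -0.3, "x": 0, "y": 0, "z": 10, "spin": 0}, {"gripper": 1, "x": 0, "y": 0, "z": 0, "spin": 0}, {"gripper": 1, "x": 0, "y": 0, "z": 0, "spin": 0}, {"gripper": 1, "x": 0, "y": 0, "z": 0, "spin": 0}]}}

```text
time: 3.25
eef_pos: [0.5027, 0.3128, 0.0265]
tcp_rot: [0.76, 0.649, 0.001, 0.0]
contact_force: [0.0, 0.2, -2.5]
opening: 0.402
finger_force: 52.9
```

Emit:
{"fn": "step_arm", "kwargs": {"commands": [{"gripper": 1, "x": 0, "y": 0, "z": 0, "spin": 0}, {"gripper": 1, "x": 0, "y": 0, "z": 0, "spin": 0}, {"gripper": 1, "x": 0, "y": 0, "z": -10, "spin": 0}, {"gripper": 1, "x": 0, "y": 0, "z": -25, "spin": 0}, {"gripper": 1, "x": 0, "y": 0, "z": -25, "spin": 0}, {"gripper": 1, "x": 0, "y": 0, "z": -20, "spin": 0}, {"gripper": 1, "x": 0, "y": 0, "z": 0, "spin": 0}, {"gripper": 1, "x": 0, "y": 0, "z": 0, "spin": -8}, {"gripper": 1, "x": 0, "y": 0, "z": 0, "spin": -4.7}, {"gripper": 1, "x": 0, "y": 0, "z": 0, "spin": 0}]}}

```text
time: 4.25
eef_pos: [0.5016, 0.3118, 0.1043]
tcp_rot: [0.684, 0.729, -0.001, -0.0]
contact_force: [-0.1, 0.2, -2.8]
opening: 0.403
finger_force: 52.9
```

```bash
python3 - <<'E'
from h import *
s=get_state();print(s['time'],s['eef_pos'],psi(),s['opening'],s['finger_force'])
to(.6675,.2025,.105)
E
```

```text
4.25 [0.50160271 0.3117844  0.10433322] 93.64493579396313 0.4030953267117688 52.93353259563446
spin -0.0 then x -119.6 y 158.6 z -0.7 mm
```

Emit:
{"fn": "step_arm", "kwargs": {"commands": [{"gripper": 1, "x": -16, "y": 20, "z": 0, "spin": 0}, {"gripper": 1, "x": -24, "y": 33, "z": 0, "spin": 0}, {"gripper": 1, "x": -24, "y": 33, "z": 0, "spin": 0}, {"gripper": 1, "x": -24, "y": 33, "z": 0, "spin": 0}, {"gripper": 1, "x": -17, "y": 24, "z": 0, "spin": 0}, {"gripper": 1, "x": -11, "y": 15.6, "z": 0, "spin": 0}, {"gripper": 1, "x": 0, "y": 0, "z": 0, "spin": 0}, {"gripper": 1, "x": 0, "y": 0, "z": 0, "spin": 0}, {"gripper": 1, "x": 0, "y": 0, "z": 0, "spin": 0}, {"gripper": 1, "x": 0, "y": 0, "z": 0, "spin": 0}]}}

```text
time: 5.25
eef_pos: [0.6668, 0.2074, 0.105]
tcp_rot: [0.684, 0.73, -0.0, -0.0]
contact_force: [-0.3, 0.9, -2.0]
opening: 0.402
finger_force: 55.3
```

```bash
python3 - <<'E'
from h import *
s=get_state();print(s['time'],s['eef_pos'],psi(),s['opening'])
c=cam('wrist');save(c,'w3.png')
g=c['color'].min(2)
print([ (n,onz(c,[p],z).round(4)[0,:2]) for n,p,z in()])
m=((g>130)*255).astype(np.uint8)
k=max(cv2.findContours(m,0,2)[0],key=cv2.contourArea);print(cv2.contourArea(k),cv2.boundingRect(k))
to(.6675,.206,.033)
E
```

```text
5.25 [0.66682003 0.20739072 0.10497702] 93.71082902017244 0.4016131173150878
[]
138638.0 (0, 0, 640, 441)
spin -0.0 then x -1.4 y 0.4 z 72.2 mm
```

View pics/w3.png

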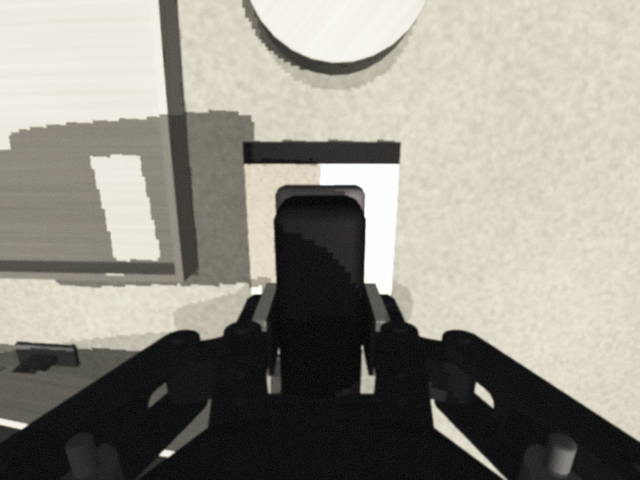

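The stapler hangs centred over the pad (stapler cols 275–365, pad cols 245–400). I'll lower it, release it, and spin towards the lane heading on the way up.

Emit:
{"fn": "step_arm", "kwargs": {"commands": [{"gripper": 1, "x": -1.4, "y": 0, "z": 15, "spin": 0}, {"gripper": 1, "x": 0, "y": 0, "z": 25, "spin": 0}, {"gripper": 1, "x": 0, "y": 0, "z": 18, "spin": 0}, {"gripper": 1, "x": 0, "y": 0, "z": 9, "spin": 0}, {"gripper": 1, "x": 0, "y": 0, "z": 4, "spin": 0}, {"gripper": 1, "x": 0, "y": 0, "z": 1, "spin": 0}, {"gripper": 1, "x": 0, "y": 0, "z": 0, "spin": 0}, {"gripper": -0.3, "x": 0, "y": 0, "z": 0, "spin": 0}, {"gripper": -0.3, "x": 0, "y": 0, "z": 0, "spin": 0}, {"gripper": -0.3, "x": 0, "y": 0, "z": 0, "spin": 0}]}}

```text
time: 6.3
eef_pos: [0.669, 0.2052, 0.0348]
tcp_rot: [0.684, 0.729, 0.001, 0.001]
contact_force: [-0.9, -0.4, 0.3]
opening: 0.647
finger_force: 0.0
```

Emit:
{"fn": "step_arm", "kwargs": {"commands": [{"gripper": -0.3, "x": 0, "y": 0, "z": -10, "spin": 0}, {"gripper": -0.3, "x": 0, "y": 0, "z": -30, "spin": 0}, {"gripper": -0.3, "x": 0, "y": 0, "z": -45, "spin": 0}, {"gripper": -0.3, "x": 0, "y": 0, "z": -40, "spin": 0}, {"gripper": -1, "x": 0, "y": 0, "z": -25, "spin": -8.5}, {"gripper": -1, "x": 0, "y": 0, "z": 0, "spin": -8.5}, {"gripper": -1, "x": 0, "y": 0, "z": 0, "spin": -8.5}, {"gripper": -1, "x": 0, "y": 0, "z": 0, "spin": -8.5}, {"gripper": -1, "x": 0, "y": 0, "z": 0, "spin": -8.5}, {"gripper": -1, "x": 0, "y": 0, "z": 0, "spin": -8.5}]}}

```text
time: 7.3
eef_pos: [0.6682, 0.2052, 0.1846]
tcp_rot: [0.301, 0.954, 0.0, 0.001]
contact_force: [-0.3, -0.3, 0.5]
opening: 0.999
finger_force: 0.0
```

Emit:
{"fn": "step_arm", "kwargs": {"commands": [{"gripper": -1, "x": 0, "y": 0, "z": 0, "spin": -8.5}, {"gripper": -1, "x": 0, "y": 0, "z": 0, "spin": -8.5}, {"gripper": -1, "x": 0, "y": 0, "z": 0, "spin": -8.5}, {"gripper": -1, "x": 0, "y": 0, "z": 0, "spin": -8.5}, {"gripper": -1, "x": 25, "y": -20, "z": 0, "spin": 0}, {"gripper": -1, "x": 35, "y": -30, "z": 0, "spin": 0}, {"gripper": -1, "x": 35, "y": -30, "z": 0, "spin": 0}, {"gripper": -1, "x": 35, "y": -30, "z": 0, "spin": 0}, {"gripper": -1, "x": 35, "y": -20, "z": 0, "spin": 0}, {"gripper": -1, "x": 20, "y": -10, "z": 0, "spin": 0}]}}

```text
time: 8.3
eef_pos: [0.4776, 0.0684, 0.1839]
tcp_rot: [0.012, 1.0, -0.0, 0.0]
contact_force: [-0.0, 0.1, -0.4]
opening: 1.003
finger_force: 0.0
```

```bash
cat >> h.py <<'E'
def top():
    c=cam('top');C=cloud(c).reshape(-1,3);return c,C[np.isfinite(C[:,0])]
def rect(P):
    (c,s,a)=cv2.minAreaRect((P[:,:2]*1000).astype(np.float32)); return np.round(c,1),np.round(s,1),round(a,1)
def pts(c,lo,hi):
    C=cloud(c).reshape(-1,3);return C[np.isfinite(C[:,0])&np.all((C>lo)&(C<hi),1)]
E
python3 - <<'E'
from h import *
s=get_state();print(s['time'],s['eef_pos'],psi(),s['qpos'].round(2))
c=cam('wrist');save(c,'w4.png')
for n,y in(('P',.065),('Q',-.067)):
    Q=pts(c,[.40,y-.045,.085],[.70,y+.045,.14]);print(n,len(Q),rect(Q))
c,_=cam('top'),0
print('stapler',rect(pts(c,[.61,.12,.03],[.73,.29,.08])))
E
```

```text
8.3 [0.47760439 0.06835889 0.18390362] 178.59854070630738 [-0.07 -0.08  2.1  -0.    1.13 -1.61]
P 20172 (array([512.2,  69.1]), array([ 78.4, 172.7]), 88.5)
Q 16059 (array([542.7, -63.3]), array([ 61. , 208.4]), 88.0)
stapler (array([668.4, 195.9]), array([ 31.7, 113.8]), 4.0)
```

View pics/w4.png

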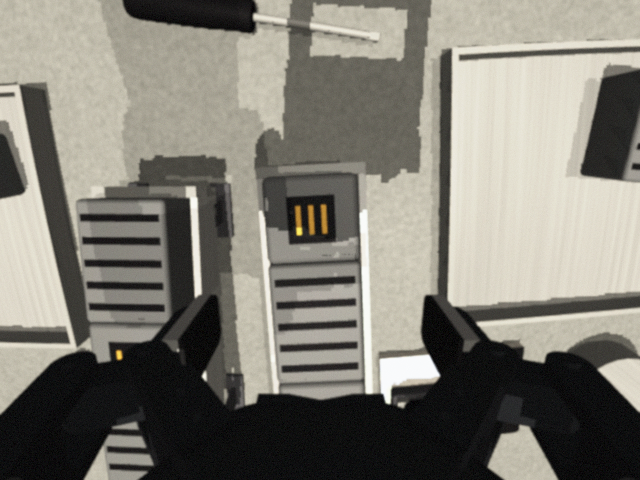

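The lane P brick's top spans pixels (263,177), (357,177), (360,258) and (270,263), with the contacts at (311,218). The fingertips are at (205,320) and (435,320).

```bash
python3 - <<'E'
from h import *
c=cam('wrist');C=cloud(c)
px=np.array([[263,177],[357,177],[360,260],[269,262],[311,220]])
for p,z in zip(px,[.100,.100,.107,.107,.1035]):
    print(p,onz(c,[p],z)[0].round(4),np.nanmedian(C[p[1]-2:p[1]+3,p[0]-2:p[0]+3].reshape(-1,3),0).round(4))
px=[[83,203],[162,203],[165,323],[90,323]]
for p,z in zip(px,[.1,.1,.11,.11]):print('Q',p,onz(c,[p],z)[0].round(4))
t=cam('top')
for n,px in(('P',[[283,254],[303,255]]),('Q',[[340,234],[364,234],[364,264],[340,264]])):
    print(n,onz(t,px,.102).round(3).tolist())
g=t['color'].astype(int);m=(g[:,:,0]-g[:,:,2]>60);m[:,:270]=0;m[:,380:]=0;m[:160]=0;m[285:]=0
n,l,st,ce=cv2.connectedComponentsWithStats(cv2.dilate(m.astype(np.uint8),np.ones((5,5))))
for a,b in zip(ce[1:],st[1:]):
    if b[4]>40:print('contacts',a.round(1),onz(t,[a],.105).round(4)[0])
E
```

```text
[263 177] [0.4281 0.0344 0.1   ] [0.4296 0.0295 0.0674]
[357 177] [0.4295 0.0921 0.1   ] [0.4324 0.0962 0.0652]
[360 260] [0.4809 0.0934 0.107 ] [0.494  0.098  0.0693]
[269 262] [0.4808 0.0357 0.107 ] [0.4846 0.0345 0.0982]
[311 220] [0.455  0.0631 0.1035] [0.455  0.0631 0.1034]
Q [83, 203] [ 0.4407 -0.0826  0.1   ]
Q [162, 203] [ 0.4424 -0.0308  0.1   ]
Q [165, 323] [ 0.5213 -0.0365  0.11  ]
Q [90, 323] [ 0.5207 -0.0886  0.11  ]
P [[0.473, 0.083, 0.102], [0.471, 0.04, 0.102]]
Q [[0.516, -0.039, 0.102], [0.516, -0.091, 0.102], [0.452, -0.09, 0.102], [0.452, -0.039, 0.102]]
contacts [290.9 197.7] [0.5952 0.0669 0.105 ]
contacts [352.  218.5] [ 0.5497 -0.0651  0.105 ]
contacts [293.  264.5] [0.4507 0.0614 0.105 ]
```

Emit:
{"fn": "step_arm", "kwargs": {"commands": [{"gripper": -1, "x": 14, "y": -2, "z": 0, "spin": -2.4}, {"gripper": -1, "x": 9, "y": -2, "z": 15, "spin": 0}, {"gripper": -1, "x": 0, "y": 0, "z": 25, "spin": 0}, {"gripper": -1, "x": 0, "y": 0, "z": 25, "spin": 0}, {"gripper": -1, "x": 0, "y": 0, "z": 18, "spin": 0}, {"gripper": -1, "x": 0, "y": 0, "z": 10, "spin": 0}, {"gripper": -1, "x": 0, "y": 0, "z": 4, "spin": 0}, {"gripper": -1, "x": 0, "y": 0, "z": 0, "spin": 0}, {"gripper": 1, "x": 0, "y": 0, "z": 0, "spin": 0}, {"gripper": 1, "x": 0, "y": 0, "z": 0, "spin": 0}], "force": 60}}

```text
time: 9.5
eef_pos: [0.4581, 0.0649, 0.0878]
tcp_rot: [-0.01, 1.0, -0.001, 0.001]
contact_force: [-2.9, 4.0, 29.0]
opening: 0.691
finger_force: 50.4
```

Emit:
{"fn": "step_arm", "kwargs": {"commands": [{"gripper": 1, "x": 0, "y": 0, "z": 0, "spin": 0}, {"gripper": 1, "x": 0, "y": 0, "z": 0, "spin": 0}, {"gripper": 1, "x": 1, "y": 0, "z": -8, "spin": 0}, {"gripper": 1, "x": 2, "y": 0, "z": -18, "spin": 0}, {"gripper": 1, "x": 3, "y": 0, "z": -24, "spin": 0}, {"gripper": 1, "x": 0, "y": 0, "z": -24, "spin": 0}, {"gripper": 1, "x": 0, "y": 0, "z": -16, "spin": 0}, {"gripper": 1, "x": 0, "y": 0, "z": -6, "spin": 0}, {"gripper": 1, "x": 0, "y": 0, "z": 0, "spin": 0}, {"gripper": 1, "x": 0, "y": 0, "z": 0, "spin": 2}]}}

```text
time: 10.5
eef_pos: [0.4497, 0.0657, 0.181]
tcp_rot: [0.009, 1.0, 0.0, -0.001]
contact_force: [-0.3, 0.0, -2.5]
opening: 0.689
finger_force: 67.5
```

```bash
python3 - <<'E'
from h import *
s=get_state();print(s['time'],s['eef_pos'],psi(),s['opening'],s['finger_force'])
to(.527,-.235,.18,179)
E
```

```text
10.5 [0.44974324 0.06570325 0.18096512] 179.0040166905468 0.6887026173876994 67.49446034431458
spin 0.0 then x -82.5 y -299.3 z 1.0 mm
```

Emit:
{"fn": "step_arm", "kwargs": {"commands": [{"gripper": 1, "x": -6, "y": -20, "z": 0, "spin": 0}, {"gripper": 1, "x": -10, "y": -38, "z": 0, "spin": 0}, {"gripper": 1, "x": -12, "y": -45, "z": 0, "spin": 0}, {"gripper": 1, "x": -12, "y": -45, "z": 0, "spin": 0}, {"gripper": 1, "x": -12, "y": -45, "z": 0, "spin": 0}, {"gripper": 1, "x": -12, "y": -45, "z": 0, "spin": 0}, {"gripper": 1, "x": -10, "y": -35, "z": 0, "spin": 0}, {"gripper": 1, "x": -8.5, "y": -26, "z": 0, "spin": 0}, {"gripper": 1, "x": 0, "y": 0, "z": 15, "spin": 0}, {"gripper": 1, "x": 0, "y": 0, "z": 15, "spin": 0}]}}

```text
time: 11.5
eef_pos: [0.5275, -0.2346, 0.1498]
tcp_rot: [0.009, 1.0, 0.001, -0.001]
contact_force: [-0.7, 0.3, -4.5]
opening: 0.69
finger_force: 67.4
```

Emit:
{"fn": "step_arm", "kwargs": {"commands": [{"gripper": 1, "x": 0, "y": 0, "z": 35, "spin": 0}, {"gripper": 1, "x": 0, "y": 0, "z": 35, "spin": 0}, {"gripper": 1, "x": 0, "y": 0, "z": 20, "spin": 0}, {"gripper": 1, "x": 0, "y": 0, "z": 10, "spin": 0}, {"gripper": 1, "x": 0, "y": 0, "z": 5, "spin": 0}, {"gripper": 1, "x": 0, "y": 0, "z": 3, "spin": 0}, {"gripper": 1, "x": 0, "y": 0, "z": 1, "spin": 0}, {"gripper": -0.55, "x": 0, "y": 0, "z": 0, "spin": 0}, {"gripper": -0.55, "x": 0, "y": 0, "z": 0, "spin": 0}, {"gripper": -0.55, "x": 0, "y": 0, "z": 0, "spin": 0}]}}

```text
time: 12.5
eef_pos: [0.5294, -0.2355, 0.0449]
tcp_rot: [0.008, 1.0, -0.001, 0.001]
contact_force: [-0.7, 0.3, -0.8]
opening: 0.773
finger_force: 0.0
```

```bash
python3 - <<'E'
from h import *
s=get_state();print(s['time'],s['eef_pos'],psi(),s['opening'],s['contact_force'])
E
```

```text
12.5 [ 0.52942698 -0.2354998   0.044889  ] 179.0594375683262 0.7725362091629008 [-0.74562459  0.31546627 -0.8076377 ]
```

Emit:
{"fn": "step_arm", "kwargs": {"commands": [{"gripper": -0.55, "x": 0, "y": 0, "z": -15, "spin": 0}, {"gripper": -0.55, "x": 0, "y": 0, "z": -30, "spin": 0}, {"gripper": -1, "x": 0, "y": 0, "z": -40, "spin": 0}, {"gripper": -1, "x": 0, "y": 0, "z": -40, "spin": 0}, {"gripper": -1, "x": 3, "y": 20, "z": -10, "spin": 0}, {"gripper": -1, "x": 10, "y": 40, "z": 0, "spin": 0}, {"gripper": -1, "x": 10, "y": 45, "z": 0, "spin": 0}, {"gripper": -1, "x": 10, "y": 40, "z": 0, "spin": 0}, {"gripper": -1, "x": 10, "y": 28, "z": 0, "spin": 0}, {"gripper": -1, "x": 4, "y": 0, "z": 0, "spin": 2.5}]}}

```text
time: 13.5
eef_pos: [0.4834, -0.058, 0.1796]
tcp_rot: [0.029, 1.0, 0.0, 0.001]
contact_force: [-0.3, 0.2, -0.1]
opening: 0.996
finger_force: 0.0
```

```bash
cat >> h.py <<'E'
def blocks(c,lo,hi):
    """top faces of the blocks: connected bright-grey regions? use depth: height slices and the top rect"""
    P=pts(c,lo,hi); return len(P),rect(P) if len(P)>20 else None
E
python3 - <<'E'
from h import *
s=get_state();print(s['time'],s['eef_pos'],psi())
t=cam('top')
print('brick1',blocks(t,[.47,-.30,.045],[.59,-.18,.075]),'sample',blocks(t,[.36,-.30,.045],[.468,-.18,.075]))
c=cam('wrist');cv2.imwrite('pics/w5.png',np.hstack([c['color'][:,:,::-1][:400]]))
for n,y in(('P',.064),('Q',-.063)):
    for x0 in np.arange(.41,.56,.03):
        Q=pts(c,[x0,y-.045,.092],[x0+.03,y+.045,.14])
        if len(Q)>50:print(n,round(x0,2),len(Q),Q.min(0).round(4),Q.max(0).round(4),np.median(Q,0).round(4))
E
```

```text
13.5 [ 0.48341484 -0.05804658  0.17958736] 176.7205858878965
brick1 (669, (array([ 530.1, -235.2]), array([56.7, 59.1]), 0.3)) sample (686, (array([ 418.7, -237.7]), array([55.7, 60.3]), 7.5))
P 0.41 2180 [0.4263 0.0315 0.0921] [0.44   0.0913 0.1027] [0.4334 0.0605 0.0998]
P 0.44 4882 [0.44   0.0321 0.092 ] [0.47   0.0927 0.1065] [0.4548 0.06   0.1024]
P 0.47 4676 [0.47  0.033 0.092] [0.5    0.0933 0.1102] [0.4848 0.06   0.1061]
P 0.5 4367 [0.5    0.0337 0.092 ] [0.53   0.0943 0.1142] [0.5149 0.0603 0.1092]
P 0.53 2442 [0.53   0.0354 0.0925] [0.56   0.0945 0.1166] [0.5408 0.0722 0.1133]
Q 0.41 208 [ 0.4381 -0.0899  0.0945] [ 0.44   -0.0352  0.0996] [ 0.4393 -0.0704  0.0977]
Q 0.44 4736 [ 0.44   -0.0912  0.0962] [ 0.47   -0.0309  0.1046] [ 0.4548 -0.0608  0.101 ]
Q 0.47 4439 [ 0.47   -0.0924  0.0999] [ 0.5    -0.0316  0.1082] [ 0.4848 -0.0619  0.1047]
Q 0.5 4114 [ 0.5    -0.0929  0.0983] [ 0.53   -0.0326  0.1118] [ 0.5147 -0.0626  0.108 ]
Q 0.53 3832 [ 0.53   -0.0945  0.1061] [ 0.56   -0.0336  0.1154] [ 0.5446 -0.0638  0.112 ]
Q 0.56 2113 [ 0.56   -0.0951  0.1078] [ 0.5819 -0.0348  0.1168] [ 0.5688 -0.0634  0.1145]
```

View pics/w5.png

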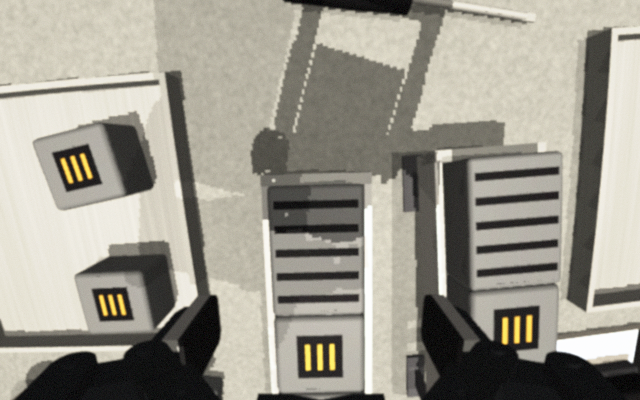

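Brick1 is placed at (110,300) beside the sample at (75,165). The lane Q drive is at (318,250) against its stop, and lane P's drive has rolled down to (515,220).

Emit:
{"fn": "step_arm", "kwargs": {"commands": [{"gripper": -1, "x": 3, "y": -3.5, "z": 10, "spin": 0}, {"gripper": -1, "x": 0, "y": 0, "z": 20, "spin": 0}, {"gripper": -1, "x": 0, "y": 0, "z": 25, "spin": 0}, {"gripper": -1, "x": 0, "y": 0, "z": 20, "spin": 0}, {"gripper": -1, "x": 0, "y": 0, "z": 10, "spin": 0}, {"gripper": -1, "x": 0, "y": 0, "z": 4, "spin": 0}, {"gripper": -1, "x": 0, "y": 0, "z": 0, "spin": 0}, {"gripper": 1, "x": 0, "y": 0, "z": 0, "spin": 0}, {"gripper": 1, "x": 0, "y": 0, "z": 0, "spin": 0}, {"gripper": 1, "x": 0, "y": 0, "z": 0, "spin": 0}]}}

```text
time: 14.6
eef_pos: [0.4822, -0.0641, 0.0913]
tcp_rot: [0.03, 1.0, 0.0, 0.001]
contact_force: [-0.7, 2.7, 5.8]
opening: 0.695
finger_force: 65.3
```

Emit:
{"fn": "step_arm", "kwargs": {"commands": [{"gripper": 1, "x": 0, "y": 0, "z": 0, "spin": 0}, {"gripper": 1, "x": 1, "y": 0, "z": -8, "spin": 0}, {"gripper": 1, "x": 2, "y": 0, "z": -18, "spin": 0}, {"gripper": 1, "x": 3, "y": 0, "z": -24, "spin": 0}, {"gripper": 1, "x": 0, "y": 0, "z": -24, "spin": 0}, {"gripper": 1, "x": 0, "y": 0, "z": -16, "spin": 0}, {"gripper": 1, "x": 0, "y": 0, "z": -6, "spin": 0}, {"gripper": 1, "x": 0, "y": 0, "z": 0, "spin": -6}, {"gripper": 1, "x": 0, "y": 0, "z": 0, "spin": 0}, {"gripper": 1, "x": 0, "y": 0, "z": 0, "spin": 0}]}}

```text
time: 15.6
eef_pos: [0.4742, -0.0638, 0.1843]
tcp_rot: [-0.021, 1.0, 0.0, -0.001]
contact_force: [-1.2, -0.3, -3.4]
opening: 0.689
finger_force: 66.8
```

```bash
python3 - <<'E'
from h import *
s=get_state();print(s['time'],s['eef_pos'],psi(),s['opening'],s['finger_force'])
to(.512,.347,.187,182.8)
E
```

```text
15.6 [ 0.47420474 -0.06379565  0.18428327] -177.55384586169293 0.6887143489515904 66.79433584213257
spin -0.4 then x -57.8 y 408.5 z -2.7 mm
```

Emit:
{"fn": "step_arm", "kwargs": {"commands": [{"gripper": 1, "x": -3, "y": 20, "z": 0, "spin": 0}, {"gripper": 1, "x": -6, "y": 40, "z": 0, "spin": 0}, {"gripper": 1, "x": -7, "y": 48, "z": 0, "spin": 0}, {"gripper": 1, "x": -7, "y": 48, "z": 0, "spin": 0}, {"gripper": 1, "x": -7, "y": 48, "z": 0, "spin": 0}, {"gripper": 1, "x": -7, "y": 48, "z": 0, "spin": 0}, {"gripper": 1, "x": -7, "y": 48, "z": 0, "spin": 0}, {"gripper": 1, "x": -7, "y": 48, "z": 0, "spin": 0}, {"gripper": 1, "x": -5, "y": 38, "z": 0, "spin": 0}, {"gripper": 1, "x": -2, "y": 22, "z": 0, "spin": 0}]}}

```text
time: 16.6
eef_pos: [0.514, 0.349, 0.1841]
tcp_rot: [-0.023, 1.0, -0.0, -0.001]
contact_force: [0.0, -0.8, -3.3]
opening: 0.693
finger_force: 66.8
```

Emit:
{"fn": "step_arm", "kwargs": {"commands": [{"gripper": 1, "x": 0, "y": 0, "z": 25, "spin": 0}, {"gripper": 1, "x": 0, "y": 0, "z": 40, "spin": 0}, {"gripper": 1, "x": 0, "y": 0, "z": 35, "spin": 0}, {"gripper": 1, "x": 0, "y": 0, "z": 18, "spin": 0}, {"gripper": 1, "x": 0, "y": 0, "z": 10, "spin": 0}, {"gripper": 1, "x": 0, "y": 0, "z": 5, "spin": 0}, {"gripper": 1, "x": 0, "y": 0, "z": 3, "spin": 0}, {"gripper": 1, "x": 0, "y": 0, "z": 0, "spin": 0}, {"gripper": -0.55, "x": 0, "y": 0, "z": 0, "spin": 0}, {"gripper": -0.55, "x": 0, "y": 0, "z": 0, "spin": 0}]}}

```text
time: 17.6
eef_pos: [0.5163, 0.3469, 0.0515]
tcp_rot: [-0.022, 1.0, 0.001, 0.002]
contact_force: [0.6, 0.9, 0.1]
opening: 0.775
finger_force: 0.0
```

Emit:
{"fn": "step_arm", "kwargs": {"commands": [{"gripper": -0.55, "x": 0, "y": 0, "z": -10, "spin": 0}, {"gripper": -0.55, "x": 0, "y": 0, "z": -30, "spin": 0}, {"gripper": -1, "x": 0, "y": 0, "z": -40, "spin": 0}, {"gripper": -1, "x": 0, "y": 0, "z": -40, "spin": 0}, {"gripper": -1, "x": 5, "y": -25, "z": -10, "spin": 0}, {"gripper": -1, "x": 9, "y": -45, "z": 0, "spin": 0}, {"gripper": -1, "x": 11, "y": -48, "z": 0, "spin": 0}, {"gripper": -1, "x": 11, "y": -48, "z": 0, "spin": 0}, {"gripper": -1, "x": 11, "y": -48, "z": 0, "spin": 0}, {"gripper": -1, "x": 11, "y": -48, "z": 0, "spin": 1}]}}

```text
time: 18.6
eef_pos: [0.4684, 0.0802, 0.1811]
tcp_rot: [-0.014, 1.0, -0.0, 0.002]
contact_force: [0.4, -0.3, 0.2]
opening: 0.997
finger_force: 0.0
```

```bash
cat >> h.py <<'E'
def lanes(c):
    for n,y in(('P',.064),('Q',-.063)):
        for x0 in np.arange(.41,.62,.03):
            Q=pts(c,[x0,y-.045,.092],[x0+.03,y+.045,.14])
            if len(Q)>50:print(n,round(x0,2),len(Q),'x %.4f y %.4f..%.4f z %.4f'%(Q[:,0].min(),Q[:,1].min(),Q[:,1].max(),np.median(Q[:,2])))
E
python3 - <<'E'
from h import *
s=get_state();print(s['time'],s['eef_pos'],psi())
t=cam('top');save(t,'t2.png')
print('drive2',blocks(t,[.46,.29,.045],[.59,.40,.075]))
lanes(cam('wrist'))
E
```

```text
18.6 [0.46843705 0.08024653 0.18112519] -178.42097233259167
drive2 (1008, (array([518.2, 346.5]), array([83.8, 62. ]), 3.9))
P 0.41 2112 x 0.4264 y 0.0321..0.0924 z 0.0997
P 0.44 4516 x 0.4400 y 0.0326..0.0929 z 0.1025
P 0.47 4222 x 0.4700 y 0.0337..0.0939 z 0.1061
P 0.5 3882 x 0.5000 y 0.0343..0.0945 z 0.1094
P 0.53 3585 x 0.5300 y 0.0351..0.0957 z 0.1135
P 0.56 315 x 0.5600 y 0.0364..0.0958 z 0.1149
Q 0.41 224 x 0.4380 y -0.0887..-0.0344 z 0.0962
Q 0.44 4409 x 0.4400 y -0.0903..-0.0294 z 0.1008
Q 0.47 4143 x 0.4700 y -0.0916..-0.0304 z 0.1041
Q 0.5 3800 x 0.5000 y -0.0935..-0.0317 z 0.1080
Q 0.53 802 x 0.5300 y -0.0923..-0.0501 z 0.1110
```

View pics/t2.png

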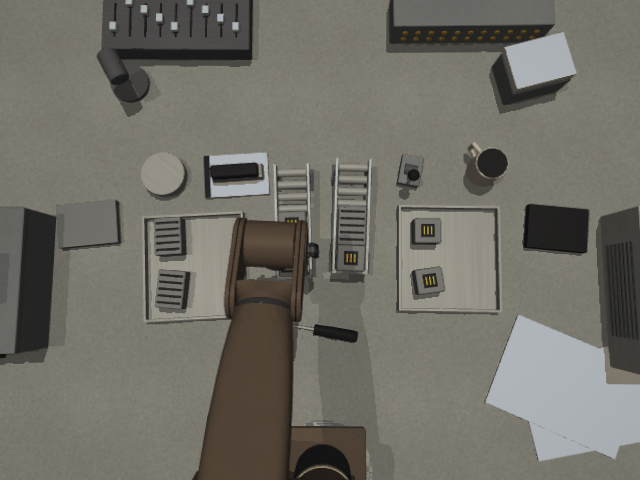

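The top view shows the drive2 placed at (170,238), level with the sample, the stapler across the pad at (237,172), and the front of lane Q now a brick at (350,257). Next is the lane P drive.

Emit:
{"fn": "step_arm", "kwargs": {"commands": [{"gripper": -1, "x": 0.5, "y": -12, "z": 10, "spin": 0}, {"gripper": -1, "x": 0, "y": -5, "z": 20, "spin": 0}, {"gripper": -1, "x": 0, "y": 0, "z": 25, "spin": 0}, {"gripper": -1, "x": 0, "y": 0, "z": 20, "spin": 0}, {"gripper": -1, "x": 0, "y": 0, "z": 10, "spin": 0}, {"gripper": -1, "x": 0, "y": 0, "z": 4, "spin": 0}, {"gripper": -1, "x": 0, "y": 0, "z": 0, "spin": 0}, {"gripper": 1, "x": 0, "y": 0, "z": 0, "spin": 0}, {"gripper": 1, "x": 0, "y": 0, "z": 0, "spin": 0}, {"gripper": 1, "x": 0, "y": 0, "z": 0, "spin": 0}]}}

```text
time: 19.7
eef_pos: [0.4697, 0.0647, 0.092]
tcp_rot: [-0.014, 1.0, -0.0, 0.001]
contact_force: [-1.7, -0.4, 3.3]
opening: 0.689
finger_force: 65.5
```

Emit:
{"fn": "step_arm", "kwargs": {"commands": [{"gripper": 1, "x": 0, "y": 0, "z": 0, "spin": 0}, {"gripper": 1, "x": 1, "y": 0, "z": -8, "spin": 0}, {"gripper": 1, "x": 2, "y": 0, "z": -18, "spin": 0}, {"gripper": 1, "x": 3, "y": 0, "z": -24, "spin": 0}, {"gripper": 1, "x": 0, "y": 0, "z": -24, "spin": 0}, {"gripper": 1, "x": 0, "y": 0, "z": -16, "spin": 0}, {"gripper": 1, "x": 0, "y": 0, "z": -6, "spin": 0}, {"gripper": 1, "x": 0, "y": 0, "z": 0, "spin": -1.2}, {"gripper": 1, "x": 0, "y": 0, "z": 0, "spin": 0}, {"gripper": 1, "x": 0, "y": 0, "z": 0, "spin": 0}]}}

```text
time: 20.7
eef_pos: [0.4614, 0.0648, 0.1847]
tcp_rot: [-0.024, 1.0, 0.0, -0.002]
contact_force: [-0.7, -0.6, -2.8]
opening: 0.684
finger_force: 67.6
```

```bash
python3 - <<'E'
from h import *
s=get_state();print(s['time'],s['eef_pos'],psi(),s['opening'],s['finger_force'])
to(.517,.240,.187,182.8)
E
```

```text
20.7 [0.46141453 0.06477068 0.1846816 ] -177.23663587054295 0.6839759472779834 67.57649302482605
spin -0.0 then x -64.1 y 172.3 z -2.3 mm
```

Emit:
{"fn": "step_arm", "kwargs": {"commands": [{"gripper": 1, "x": -7, "y": 18, "z": 0, "spin": 0}, {"gripper": 1, "x": -13, "y": 36, "z": 0, "spin": 0}, {"gripper": 1, "x": -16, "y": 42, "z": 0, "spin": 0}, {"gripper": 1, "x": -14, "y": 40, "z": 0, "spin": 0}, {"gripper": 1, "x": -10, "y": 26, "z": 0, "spin": 0}, {"gripper": 1, "x": -4, "y": 10, "z": 10, "spin": 0}, {"gripper": 1, "x": 0, "y": 0, "z": 30, "spin": 0}, {"gripper": 1, "x": 0, "y": 0, "z": 35, "spin": 0}, {"gripper": 1, "x": 0, "y": 0, "z": 30, "spin": 0}, {"gripper": 1, "x": 0, "y": 0, "z": 15, "spin": 0}]}}

```text
time: 21.7
eef_pos: [0.5149, 0.2381, 0.0614]
tcp_rot: [-0.024, 1.0, -0.001, -0.004]
contact_force: [-0.5, -0.8, -3.2]
opening: 0.688
finger_force: 67.5
```

Emit:
{"fn": "step_arm", "kwargs": {"commands": [{"gripper": 1, "x": 0, "y": 0, "z": 9, "spin": 0}, {"gripper": 1, "x": 0, "y": 0, "z": 5, "spin": 0}, {"gripper": 1, "x": 0, "y": 0, "z": 2, "spin": 0}, {"gripper": 1, "x": 0, "y": 0, "z": 0, "spin": 0}, {"gripper": -0.55, "x": 0, "y": 0, "z": 0, "spin": 0}, {"gripper": -0.55, "x": 0, "y": 0, "z": 0, "spin": 0}, {"gripper": -0.55, "x": 0, "y": 0, "z": -10, "spin": 0}, {"gripper": -0.55, "x": 0, "y": 0, "z": -30, "spin": 0}, {"gripper": -1, "x": 0, "y": 0, "z": -45, "spin": 0}, {"gripper": -1, "x": 0, "y": 0, "z": -45, "spin": 0}]}}

```text
time: 22.7
eef_pos: [0.5179, 0.2395, 0.1826]
tcp_rot: [-0.024, 1.0, 0.0, 0.0]
contact_force: [0.5, 0.2, 0.4]
opening: 1.002
finger_force: 0.0
```

Emit:
{"fn": "step_arm", "kwargs": {"commands": [{"gripper": -1, "x": 5, "y": -20, "z": 0, "spin": 0}, {"gripper": -1, "x": 9, "y": -40, "z": 0, "spin": 0}, {"gripper": -1, "x": 11, "y": -48, "z": 0, "spin": 0}, {"gripper": -1, "x": 11, "y": -48, "z": 0, "spin": 0}, {"gripper": -1, "x": 11, "y": -48, "z": 0, "spin": 0}, {"gripper": -1, "x": 10, "y": -43, "z": 0, "spin": 0}, {"gripper": -1, "x": 5, "y": -25, "z": 0, "spin": 0}, {"gripper": -1, "x": 3, "y": -15, "z": 0, "spin": 0}, {"gripper": -1, "x": 0, "y": 0, "z": 0, "spin": 5}, {"gripper": -1, "x": 0, "y": 0, "z": 0, "spin": 0}]}}

```text
time: 23.7
eef_pos: [0.4674, -0.0509, 0.1818]
tcp_rot: [0.02, 1.0, -0.0, 0.001]
contact_force: [-0.9, -0.2, -0.1]
opening: 0.997
finger_force: 0.0
```

```bash
python3 - <<'E'
from h import *
s=get_state();print(s['time'],s['eef_pos'],psi())
t=cam('top')
print('drives A',blocks(t,[.46,.30,.045],[.59,.40,.075]),'B',blocks(t,[.46,.19,.045],[.59,.295,.075]),'stapler',blocks(t,[.61,.12,.03],[.73,.29,.08]))
lanes(cam('wrist'))
E
```

```text
23.7 [ 0.46740902 -0.05094481  0.1817867 ] 177.68784061931214
drives A (1014, (array([518.1, 346.8]), array([84.4, 61.2]), 4.2)) B (1007, (array([522.1, 238.4]), array([84.3, 61. ]), 2.8)) stapler (718, (array([668.5, 196.9]), array([ 32.2, 113.3]), 3.6))
P 0.41 2045 x 0.4263 y 0.0316..0.0911 z 0.0996
P 0.44 4485 x 0.4400 y 0.0316..0.0920 z 0.1025
P 0.47 1629 x 0.4700 y 0.0326..0.0924 z 0.1046
Q 0.41 211 x 0.4380 y -0.0891..-0.0362 z 0.0965
Q 0.44 4434 x 0.4400 y -0.0910..-0.0305 z 0.1010
Q 0.47 4086 x 0.4700 y -0.0920..-0.0318 z 0.1044
Q 0.5 3858 x 0.5000 y -0.0936..-0.0326 z 0.1083
Q 0.53 3546 x 0.5300 y -0.0942..-0.0340 z 0.1119
Q 0.56 523 x 0.5600 y -0.0938..-0.0346 z 0.1141
```

Emit:
{"fn": "step_arm", "kwargs": {"commands": [{"gripper": -1, "x": 1, "y": -8, "z": 10, "spin": 0}, {"gripper": -1, "x": 0, "y": -3, "z": 20, "spin": 0}, {"gripper": -1, "x": 0, "y": 0, "z": 26, "spin": 0}, {"gripper": -1, "x": 0, "y": 0, "z": 20, "spin": 0}, {"gripper": -1, "x": 0, "y": 0, "z": 10, "spin": 0}, {"gripper": -1, "x": 0, "y": 0, "z": 4, "spin": 0}, {"gripper": -1, "x": 0, "y": 0, "z": 0, "spin": 0}, {"gripper": 1, "x": 0, "y": 0, "z": 0, "spin": 0}, {"gripper": 1, "x": 0, "y": 0, "z": 0, "spin": 0}, {"gripper": 1, "x": 0, "y": 0, "z": 0, "spin": 0}]}}

```text
time: 24.8
eef_pos: [0.4667, -0.0615, 0.0919]
tcp_rot: [0.019, 1.0, -0.0, 0.001]
contact_force: [-1.0, -0.1, 4.1]
opening: 0.69
finger_force: 65.3
```

Emit:
{"fn": "step_arm", "kwargs": {"commands": [{"gripper": 1, "x": 0, "y": 0, "z": 0, "spin": 0}, {"gripper": 1, "x": 1, "y": 0, "z": -8, "spin": 0}, {"gripper": 1, "x": 2, "y": 0, "z": -18, "spin": 0}, {"gripper": 1, "x": 3, "y": 0, "z": -24, "spin": 0}, {"gripper": 1, "x": 0, "y": 0, "z": -24, "spin": 0}, {"gripper": 1, "x": 0, "y": 0, "z": -16, "spin": 0}, {"gripper": 1, "x": 0, "y": 0, "z": -6, "spin": 0}, {"gripper": 1, "x": 0, "y": 0, "z": 0, "spin": -1.3}, {"gripper": 1, "x": 0, "y": 0, "z": 0, "spin": 0}, {"gripper": 1, "x": 0, "y": 0, "z": 0, "spin": 0}]}}

```text
time: 25.8
eef_pos: [0.4586, -0.0606, 0.1847]
tcp_rot: [0.008, 1.0, 0.001, -0.002]
contact_force: [0.6, 0.7, -2.7]
opening: 0.687
finger_force: 67.3
```

```bash
python3 - <<'E'
from h import *
s=get_state();print(s['time'],s['eef_pos'],psi(),s['opening'],s['finger_force'])
to(.525,-.347,.187,179)
E
```

```text
25.8 [ 0.45863975 -0.06059896  0.1847399 ] 179.0660786970757 0.6868488219971248 67.27918982505798
spin 0.1 then x -71.3 y -285.2 z -2.3 mm
```

Emit:
{"fn": "step_arm", "kwargs": {"commands": [{"gripper": 1, "x": -5, "y": -20, "z": 0, "spin": 0}, {"gripper": 1, "x": -11, "y": -42, "z": 0, "spin": 0}, {"gripper": 1, "x": -11, "y": -46, "z": 0, "spin": 0}, {"gripper": 1, "x": -11, "y": -46, "z": 0, "spin": 0}, {"gripper": 1, "x": -11, "y": -46, "z": 0, "spin": 0}, {"gripper": 1, "x": -11, "y": -43, "z": 0, "spin": 0}, {"gripper": 1, "x": -8, "y": -28, "z": 0, "spin": 0}, {"gripper": 1, "x": -3, "y": -14, "z": 10, "spin": 0}, {"gripper": 1, "x": 0, "y": 0, "z": 30, "spin": 0}, {"gripper": 1, "x": 0, "y": 0, "z": 35, "spin": 0}]}}

```text
time: 26.8
eef_pos: [0.5264, -0.3484, 0.1107]
tcp_rot: [0.009, 1.0, -0.001, 0.001]
contact_force: [0.6, 0.1, -4.1]
opening: 0.684
finger_force: 67.4
```

Emit:
{"fn": "step_arm", "kwargs": {"commands": [{"gripper": 1, "x": 0, "y": 0, "z": 30, "spin": 0}, {"gripper": 1, "x": 0, "y": 0, "z": 17, "spin": 0}, {"gripper": 1, "x": 0, "y": 0, "z": 9, "spin": 0}, {"gripper": 1, "x": 0, "y": 0, "z": 5, "spin": 0}, {"gripper": 1, "x": 0, "y": 0, "z": 3, "spin": 0}, {"gripper": 1, "x": 0, "y": 0, "z": 0, "spin": 0}, {"gripper": -0.55, "x": 0, "y": 0, "z": 0, "spin": 0}, {"gripper": -0.55, "x": 0, "y": 0, "z": 0, "spin": 0}, {"gripper": -0.55, "x": 0, "y": 0, "z": -10, "spin": 0}, {"gripper": -0.55, "x": 0, "y": 0, "z": -30, "spin": 0}]}}

```text
time: 27.8
eef_pos: [0.5245, -0.3457, 0.0857]
tcp_rot: [0.008, 1.0, 0.002, -0.002]
contact_force: [-0.6, 0.7, -0.2]
opening: 0.773
finger_force: 0.0
```

Emit:
{"fn": "step_arm", "kwargs": {"commands": [{"gripper": -1, "x": 0, "y": 0, "z": -45, "spin": 0}, {"gripper": -1, "x": 0, "y": 0, "z": -45, "spin": 0}, {"gripper": -1, "x": 4, "y": 20, "z": -5, "spin": 0}, {"gripper": -1, "x": 9, "y": 42, "z": 0, "spin": 0}, {"gripper": -1, "x": 9, "y": 48, "z": 0, "spin": 0}, {"gripper": -1, "x": 9, "y": 48, "z": 0, "spin": 0}, {"gripper": -1, "x": 9, "y": 48, "z": 0, "spin": 0}, {"gripper": -1, "x": 9, "y": 48, "z": 0, "spin": 0}, {"gripper": -1, "x": 9, "y": 48, "z": 0, "spin": 0}, {"gripper": -1, "x": 9, "y": 48, "z": 0, "spin": 0}]}}

```text
time: 28.8
eef_pos: [0.4645, 0.0056, 0.1841]
tcp_rot: [0.008, 1.0, -0.0, 0.002]
contact_force: [1.0, -0.5, 0.8]
opening: 1.003
finger_force: 0.0
```

Emit:
{"fn": "step_arm", "kwargs": {"commands": [{"gripper": -1, "x": 8, "y": 36, "z": 0, "spin": 0}, {"gripper": -1, "x": 2, "y": 16, "z": 0, "spin": 0}, {"gripper": -1, "x": 0, "y": 0, "z": 0, "spin": -2.4}, {"gripper": -1, "x": 0, "y": 0, "z": 0, "spin": 0}, {"gripper": -1, "x": 0, "y": 0, "z": 0, "spin": 0}, {"gripper": -1, "x": 0, "y": 0, "z": 0, "spin": 0}, {"gripper": -1, "x": 0, "y": 0, "z": 0, "spin": 0}, {"gripper": -1, "x": 0, "y": 0, "z": 0, "spin": 0}, {"gripper": -1, "x": 0, "y": 0, "z": 0, "spin": 0}, {"gripper": -1, "x": 0, "y": 0, "z": 0, "spin": 0}]}}

```text
time: 29.8
eef_pos: [0.4555, 0.056, 0.1823]
tcp_rot: [-0.013, 1.0, -0.0, -0.0]
contact_force: [-0.0, 0.2, 0.8]
opening: 1.002
finger_force: 0.0
```

```bash
python3 - <<'E'
from h import *
s=get_state();print(s['time'],s['eef_pos'],psi())
t=cam('top')
print('bricks A',blocks(t,[.47,-.29,.045],[.59,-.18,.075]),'B',blocks(t,[.47,-.40,.045],[.59,-.30,.075]))
lanes(cam('wrist'))
E
```

```text
29.8 [0.45554918 0.05599167 0.18226754] -178.55785740782517
bricks A (672, (array([ 530.4, -235.1]), array([60.3, 56.7]), 89.3)) B (702, (array([ 530.7, -347.4]), array([54.8, 62.3]), 0.2))
P 0.41 1991 x 0.4266 y 0.0324..0.0923 z 0.0995
P 0.44 4248 x 0.4400 y 0.0325..0.0930 z 0.1025
P 0.47 1523 x 0.4700 y 0.0334..0.0930 z 0.1046
Q 0.41 278 x 0.4378 y -0.0890..-0.0326 z 0.0970
Q 0.44 4261 x 0.4400 y -0.0907..-0.0299 z 0.1009
Q 0.47 3834 x 0.4700 y -0.0917..-0.0308 z 0.1044
Q 0.5 1552 x 0.5000 y -0.0924..-0.0440 z 0.1077
```

Emit:
{"fn": "step_arm", "kwargs": {"commands": [{"gripper": -1, "x": 1, "y": 6.5, "z": 10, "spin": 0}, {"gripper": -1, "x": 0, "y": 0, "z": 20, "spin": 0}, {"gripper": -1, "x": 0, "y": 0, "z": 27, "spin": 0}, {"gripper": -1, "x": 0, "y": 0, "z": 20, "spin": 0}, {"gripper": -1, "x": 0, "y": 0, "z": 10, "spin": 0}, {"gripper": -1, "x": 0, "y": 0, "z": 4, "spin": 0}, {"gripper": -1, "x": 0, "y": 0, "z": 0, "spin": 0}, {"gripper": 1, "x": 0, "y": 0, "z": 0, "spin": 0}, {"gripper": 1, "x": 0, "y": 0, "z": 0, "spin": 0}, {"gripper": 1, "x": 0, "y": 0, "z": 0, "spin": 0}]}}

```text
time: 30.9
eef_pos: [0.4556, 0.0625, 0.0929]
tcp_rot: [-0.013, 1.0, -0.0, 0.002]
contact_force: [-0.3, 0.5, 3.6]
opening: 0.688
finger_force: 65.2
```

Emit:
{"fn": "step_arm", "kwargs": {"commands": [{"gripper": 1, "x": 0, "y": 0, "z": 0, "spin": 0}, {"gripper": 1, "x": 1, "y": 0, "z": -8, "spin": 0}, {"gripper": 1, "x": 2, "y": 0, "z": -18, "spin": 0}, {"gripper": 1, "x": 3, "y": 0, "z": -24, "spin": 0}, {"gripper": 1, "x": 0, "y": 0, "z": -24, "spin": 0}, {"gripper": 1, "x": 0, "y": 0, "z": -16, "spin": 0}, {"gripper": 1, "x": 0, "y": 0, "z": -6, "spin": 0}, {"gripper": 1, "x": 0, "y": 0, "z": 0, "spin": 2.4}, {"gripper": 1, "x": 0, "y": 0, "z": 0, "spin": 0}, {"gripper": 1, "x": 0, "y": 0, "z": 0, "spin": 0}]}}

```text
time: 31.9
eef_pos: [0.4474, 0.0625, 0.1861]
tcp_rot: [0.008, 1.0, 0.0, -0.001]
contact_force: [-0.8, 0.2, -2.5]
opening: 0.688
finger_force: 66.9
```

```bash
python3 - <<'E'
from h import *
s=get_state();print(s['time'],s['eef_pos'],psi(),s['opening'],s['finger_force'])
to(.415,-.345,.187,179)
E
```

```text
31.9 [0.44740503 0.06252892 0.18614488] 179.1092253437228 0.6876870609054249 66.88086032867432
spin 0.1 then x 25.3 y -408.0 z -0.9 mm
```

Emit:
{"fn": "step_arm", "kwargs": {"commands": [{"gripper": 1, "x": 1, "y": -18, "z": 0, "spin": 0}, {"gripper": 1, "x": 3, "y": -40, "z": 0, "spin": 0}, {"gripper": 1, "x": 3, "y": -48, "z": 0, "spin": 0}, {"gripper": 1, "x": 3, "y": -48, "z": 0, "spin": 0}, {"gripper": 1, "x": 3, "y": -48, "z": 0, "spin": 0}, {"gripper": 1, "x": 3, "y": -48, "z": 0, "spin": 0}, {"gripper": 1, "x": 3, "y": -48, "z": 0, "spin": 0}, {"gripper": 1, "x": 3, "y": -48, "z": 0, "spin": 0}, {"gripper": 1, "x": 2, "y": -40, "z": 0, "spin": 0}, {"gripper": 1, "x": 1, "y": -22, "z": 0, "spin": 0}]}}

```text
time: 32.9
eef_pos: [0.4158, -0.3478, 0.1865]
tcp_rot: [0.009, 1.0, 0.0, -0.001]
contact_force: [0.7, 0.7, -2.2]
opening: 0.686
finger_force: 66.9
```

Emit:
{"fn": "step_arm", "kwargs": {"commands": [{"gripper": 1, "x": 0, "y": 0, "z": 25, "spin": 0}, {"gripper": 1, "x": 0, "y": 0, "z": 40, "spin": 0}, {"gripper": 1, "x": 0, "y": 0, "z": 35, "spin": 0}, {"gripper": 1, "x": 0, "y": 0, "z": 18, "spin": 0}, {"gripper": 1, "x": 0, "y": 0, "z": 10, "spin": 0}, {"gripper": 1, "x": 0, "y": 0, "z": 6, "spin": 0}, {"gripper": 1, "x": 0, "y": 0, "z": 3, "spin": 0}, {"gripper": 1, "x": 0, "y": 0, "z": 1, "spin": 0}, {"gripper": -0.55, "x": 0, "y": 0, "z": 0, "spin": 0}, {"gripper": -0.55, "x": 0, "y": 0, "z": 0, "spin": 0}]}}

```text
time: 33.9
eef_pos: [0.4176, -0.3461, 0.051]
tcp_rot: [0.008, 1.0, -0.001, 0.001]
contact_force: [0.1, -1.0, -0.4]
opening: 0.772
finger_force: 0.0
```

Emit:
{"fn": "step_arm", "kwargs": {"commands": [{"gripper": -0.55, "x": 0, "y": 0, "z": -10, "spin": 0}, {"gripper": -0.55, "x": 0, "y": 0, "z": -30, "spin": 0}, {"gripper": -1, "x": 0, "y": 0, "z": -45, "spin": 0}, {"gripper": -1, "x": 0, "y": 0, "z": -45, "spin": 0}, {"gripper": -1, "x": -5, "y": 20, "z": -5, "spin": 0}, {"gripper": -1, "x": -9, "y": 42, "z": 0, "spin": 0}, {"gripper": -1, "x": -10, "y": 47, "z": 0, "spin": 0}, {"gripper": -1, "x": -10, "y": 47, "z": 0, "spin": 0}, {"gripper": -1, "x": -10, "y": 47, "z": 0, "spin": 0}, {"gripper": -1, "x": -10, "y": 46, "z": 0, "spin": 0}]}}

```text
time: 34.9
eef_pos: [0.4753, -0.0953, 0.1861]
tcp_rot: [0.008, 1.0, -0.001, 0.001]
contact_force: [1.4, -0.4, 0.7]
opening: 1.005
finger_force: 0.0
```

Emit:
{"fn": "step_arm", "kwargs": {"commands": [{"gripper": -1, "x": -5, "y": 25, "z": 0, "spin": 0}, {"gripper": -1, "x": -2, "y": 10, "z": 0, "spin": 0}, {"gripper": -1, "x": 0, "y": 0, "z": 0, "spin": 1.3}, {"gripper": -1, "x": 0, "y": 0, "z": 0, "spin": 0}, {"gripper": -1, "x": 0, "y": 0, "z": 0, "spin": 0}, {"gripper": -1, "x": 0, "y": 0, "z": 0, "spin": 0}, {"gripper": -1, "x": 0, "y": 0, "z": 0, "spin": 0}, {"gripper": -1, "x": 0, "y": 0, "z": 0, "spin": 0}, {"gripper": -1, "x": 0, "y": 0, "z": 0, "spin": 0}, {"gripper": -1, "x": 0, "y": 0, "z": 0, "spin": 0}]}}

```text
time: 35.9
eef_pos: [0.4823, -0.0622, 0.1843]
tcp_rot: [0.02, 1.0, 0.0, -0.0]
contact_force: [0.3, 0.1, -0.3]
opening: 1.001
finger_force: 0.0
```

```bash
python3 - <<'E'
from h import *
s=get_state();print(s['time'],s['eef_pos'],psi())
t=cam('top')
print('bricks A',blocks(t,[.47,-.29,.045],[.59,-.18,.075]),'B',blocks(t,[.47,-.40,.045],[.59,-.30,.075]),'C',blocks(t,[.36,-.40,.045],[.468,-.29,.075]),'S',blocks(t,[.36,-.289,.045],[.468,-.18,.075]))
lanes(cam('wrist'))
E
```

```text
35.9 [ 0.48232139 -0.06219747  0.18428737] 177.756386802641
bricks A (673, (array([ 530.2, -235. ]), array([59.3, 56.6]), 89.8)) B (697, (array([ 530.9, -347.9]), array([63.6, 55. ]), 89.6)) C (713, (array([ 421.3, -345.1]), array([62.6, 55. ]), 88.9)) S (690, (array([ 418.8, -237.5]), array([55.8, 60.3]), 7.9))
Q 0.41 183 x 0.4382 y -0.0896..-0.0332 z 0.0979
Q 0.44 4526 x 0.4400 y -0.0911..-0.0308 z 0.1010
Q 0.47 4242 x 0.4700 y -0.0924..-0.0313 z 0.1047
Q 0.5 2771 x 0.5000 y -0.0929..-0.0325 z 0.1078
```

Emit:
{"fn": "step_arm", "kwargs": {"commands": [{"gripper": -1, "x": 2, "y": 0, "z": 10, "spin": 0}, {"gripper": -1, "x": 0, "y": 0, "z": 20, "spin": 0}, {"gripper": -1, "x": 0, "y": 0, "z": 28, "spin": 0}, {"gripper": -1, "x": 0, "y": 0, "z": 20, "spin": 0}, {"gripper": -1, "x": 0, "y": 0, "z": 11, "spin": 0}, {"gripper": -1, "x": 0, "y": 0, "z": 4, "spin": 0}, {"gripper": -1, "x": 0, "y": 0, "z": 0, "spin": 0}, {"gripper": 1, "x": 0, "y": 0, "z": 0, "spin": 0}, {"gripper": 1, "x": 0, "y": 0, "z": 0, "spin": 0}, {"gripper": 1, "x": 0, "y": 0, "z": 0, "spin": 0}]}}

```text
time: 37.0
eef_pos: [0.4815, -0.0624, 0.093]
tcp_rot: [0.019, 1.0, -0.001, 0.001]
contact_force: [-1.3, -0.2, 3.8]
opening: 0.69
finger_force: 65.6
```

Emit:
{"fn": "step_arm", "kwargs": {"commands": [{"gripper": 1, "x": 0, "y": 0, "z": 0, "spin": 0}, {"gripper": 1, "x": 1, "y": 0, "z": -8, "spin": 0}, {"gripper": 1, "x": 2, "y": 0, "z": -18, "spin": 0}, {"gripper": 1, "x": 3, "y": 0, "z": -24, "spin": 0}, {"gripper": 1, "x": 0, "y": 0, "z": -24, "spin": 0}, {"gripper": 1, "x": 0, "y": 0, "z": -16, "spin": 0}, {"gripper": 1, "x": 0, "y": 0, "z": -6, "spin": 0}, {"gripper": 1, "x": 0, "y": 0, "z": 0, "spin": -5}, {"gripper": 1, "x": 0, "y": 0, "z": 0, "spin": 0}, {"gripper": 1, "x": 0, "y": 0, "z": 0, "spin": 0}]}}

```text
time: 38.0
eef_pos: [0.4734, -0.0615, 0.1861]
tcp_rot: [-0.023, 1.0, 0.0, -0.001]
contact_force: [0.6, 0.5, -4.2]
opening: 0.688
finger_force: 66.9
```

```bash
python3 - <<'E'
from h import *
s=get_state();print(s['time'],s['eef_pos'],psi(),s['opening'],s['finger_force'])
to(.405,.232,.187,182.8)
E
```

```text
38.0 [ 0.47339046 -0.0614574   0.18606978] -177.3304373037718 0.6880052986939914 66.86119079589844
spin -0.1 then x 54.0 y 296.4 z -0.9 mm
```

Emit:
{"fn": "step_arm", "kwargs": {"commands": [{"gripper": 1, "x": 3, "y": 18, "z": 0, "spin": 0}, {"gripper": 1, "x": 7, "y": 38, "z": 0, "spin": 0}, {"gripper": 1, "x": 8, "y": 44, "z": 0, "spin": 0}, {"gripper": 1, "x": 8, "y": 44, "z": 0, "spin": 0}, {"gripper": 1, "x": 8, "y": 44, "z": 0, "spin": 0}, {"gripper": 1, "x": 8, "y": 44, "z": 0, "spin": 0}, {"gripper": 1, "x": 7, "y": 36, "z": 0, "spin": 0}, {"gripper": 1, "x": 4, "y": 20, "z": 0, "spin": 0}, {"gripper": 1, "x": 1, "y": 8.4, "z": 10, "spin": 0}, {"gripper": 1, "x": 0, "y": 0, "z": 30, "spin": 0}]}}

```text
time: 39.0
eef_pos: [0.408, 0.2331, 0.149]
tcp_rot: [-0.025, 1.0, 0.001, 0.003]
contact_force: [0.8, -0.4, -3.1]
opening: 0.688
finger_force: 66.9
```

Emit:
{"fn": "step_arm", "kwargs": {"commands": [{"gripper": 1, "x": 0, "y": 0, "z": 40, "spin": 0}, {"gripper": 1, "x": 0, "y": 0, "z": 30, "spin": 0}, {"gripper": 1, "x": 0, "y": 0, "z": 15, "spin": 0}, {"gripper": 1, "x": 0, "y": 0, "z": 8, "spin": 0}, {"gripper": 1, "x": 0, "y": 0, "z": 4, "spin": 0}, {"gripper": 1, "x": 0, "y": 0, "z": 2, "spin": 0}, {"gripper": 1, "x": 0, "y": 0, "z": 0, "spin": 0}, {"gripper": -0.55, "x": 0, "y": 0, "z": 0, "spin": 0}, {"gripper": -0.55, "x": 0, "y": 0, "z": 0, "spin": 0}, {"gripper": -0.55, "x": 0, "y": 0, "z": 0, "spin": 0}]}}

```text
time: 40.0
eef_pos: [0.4071, 0.232, 0.0494]
tcp_rot: [-0.024, 1.0, 0.0, 0.001]
contact_force: [0.1, -0.9, 0.1]
opening: 0.776
finger_force: 0.0
```

Emit:
{"fn": "step_arm", "kwargs": {"commands": [{"gripper": -0.55, "x": 0, "y": 0, "z": -10, "spin": 0}, {"gripper": -0.55, "x": 0, "y": 0, "z": -30, "spin": 0}, {"gripper": -0.55, "x": 0, "y": 0, "z": -45, "spin": 0}, {"gripper": 1, "x": 0, "y": 0, "z": -45, "spin": 0}, {"gripper": 1, "x": -5, "y": -20, "z": -10, "spin": 0}, {"gripper": 1, "x": -10, "y": -40, "z": 0, "spin": 0}, {"gripper": 1, "x": -10, "y": -45, "z": 0, "spin": 0}, {"gripper": 1, "x": -10, "y": -45, "z": 0, "spin": 0}, {"gripper": 1, "x": -10, "y": -45, "z": 0, "spin": 0}, {"gripper": 1, "x": -10, "y": -45, "z": 0, "spin": 0}]}}

```text
time: 41.0
eef_pos: [0.473, -0.0072, 0.1897]
tcp_rot: [-0.024, 1.0, -0.0, 0.001]
contact_force: [0.8, -0.2, 0.4]
opening: -0.001
finger_force: 0.0
```

```bash
python3 - <<'E'
from h import *
s=get_state();print(s['time'],s['eef_pos'],psi())
t=cam('top');save(t,'t3.png');c=cam('scene')
for n,lo,hi in(('A',[.46,.30],[.59,.40]),('B',[.462,.19],[.59,.295]),('C',[.35,.19],[.46,.285]),('S',[.35,.287],[.46,.39]),('stap',[.61,.12],[.73,.29]),('brA',[.47,-.29],[.59,-.18]),('brB',[.47,-.40],[.59,-.30])):
    print(n,blocks(t,lo+[.045],hi+[.08]))
for n,k in(('top',t),('scene',c)):
    P=pts(k,[.58,-.26,.075],[.72,-.15,.13]);print('ball',n,len(P),P.mean(0).round(4),P.min(0).round(4),P.max(0).round(4))
    P=pts(k,[.60,-.27,.018],[.76,-.13,.034]);print('base',n,rect(P))
E
```

```text
41.0 [ 0.47299966 -0.00720835  0.18967348] -177.23103409553678
A (1012, (array([518. , 346.7]), array([84.1, 60.9]), 3.6))
B (1006, (array([522.2, 238.2]), array([84.3, 60.3]), 2.5))
C (1033, (array([410.5, 230.5]), array([83.5, 60.5]), 2.9))
S (1040, (array([400.2, 336.9]), array([61.3, 83.5]), 85.6))
stap (622, (array([668.2, 199.4]), array([ 31.4, 105.9]), 4.3))
brA (669, (array([ 530.2, -235. ]), array([59.7, 56.6]), 89.6))
brB (699, (array([ 530.8, -347.5]), array([61.8, 55.1]), 89.7))
ball top 110 [ 0.6449 -0.1984  0.104 ] [ 0.6342 -0.2116  0.0942] [ 0.6567 -0.1869  0.1151]
base top (array([ 674.4, -204.8]), array([50.1, 70.9]), 79.1)
ball scene 134 [ 0.6543 -0.1952  0.1004] [ 0.6382 -0.2077  0.0764] [ 0.664  -0.1842  0.114 ]
base scene (array([ 678. , -203.4]), array([53. , 71.8]), 79.0)
```

View pics/t3.png

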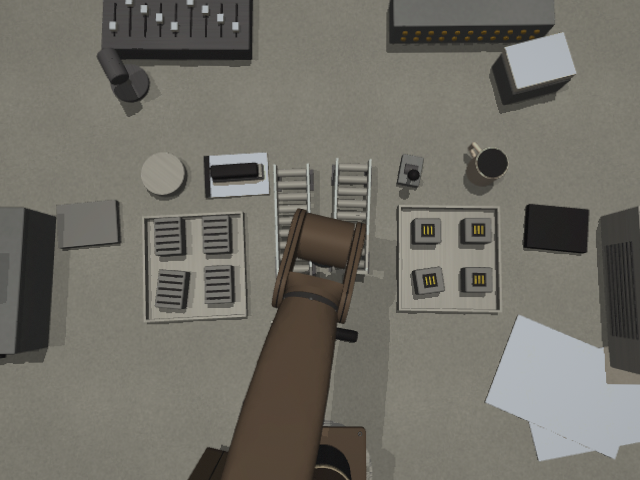

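All blocks lie flat in a 2×2 in each tray (left at (170,238), (216,237), (172,289), (219,285); right at (427,231), (476,231), (429,281), (477,280)). The stapler is on the pad at (237,171). Now the lever.

```bash
python3 - <<'E'
from h import *
to(.590,-.188,.19,169.1)
E
```

```text
spin 13.3 then x -147.5 y -153.0 z -0.0 mm
```

Emit:
{"fn": "step_arm", "kwargs": {"commands": [{"gripper": 1, "x": 0, "y": 0, "z": 0, "spin": 6.7}, {"gripper": 1, "x": 0, "y": 0, "z": 0, "spin": 6.6}, {"gripper": 1, "x": -15, "y": -16, "z": 0, "spin": 0}, {"gripper": 1, "x": -28, "y": -29, "z": 0, "spin": 0}, {"gripper": 1, "x": -30, "y": -31, "z": 0, "spin": 0}, {"gripper": 1, "x": -30, "y": -31, "z": 0, "spin": 0}, {"gripper": 1, "x": -28, "y": -29, "z": 0, "spin": 0}, {"gripper": 1, "x": -16.5, "y": -17, "z": 0, "spin": 0}, {"gripper": 1, "x": 0, "y": 0, "z": 0, "spin": 0}, {"gripper": 1, "x": 0, "y": 0, "z": 0, "spin": 0}]}}

```text
time: 42.1
eef_pos: [0.5895, -0.1819, 0.1885]
tcp_rot: [0.092, 0.996, 0.0, -0.0]
contact_force: [-0.1, -0.8, -0.2]
opening: -0.0
finger_force: 0.0
```

```bash
python3 - <<'E'
from h import *
s=get_state();print(s['time'],s['eef_pos'],psi())
c=cam('wrist');save(c,'w6.png')
for n,k in(('w',c),('top',cam('top'))):
    P=pts(k,[.60,-.25,.08],[.72,-.16,.115]);print('ball',n,len(P), (P.min(0).round(4),P.max(0).round(4)) if len(P) else '')
    P=pts(k,[.60,-.27,.018],[.76,-.13,.034]);print('base',n,rect(P))
to(.590,-.188,.093,169.1)
E
```

```text
42.1 [ 0.5895309  -0.18189587  0.18847661] 169.47302764820157
ball w 0 
base w (array([ 646.5, -199.2]), array([49.9, 15.1]), 84.9)
ball top 0 
base top (array([0., 0.]), array([0., 0.]), 0.0)
spin 0.4 then x -2.1 y -6.5 z 95.4 mm
```

View pics/w6.png

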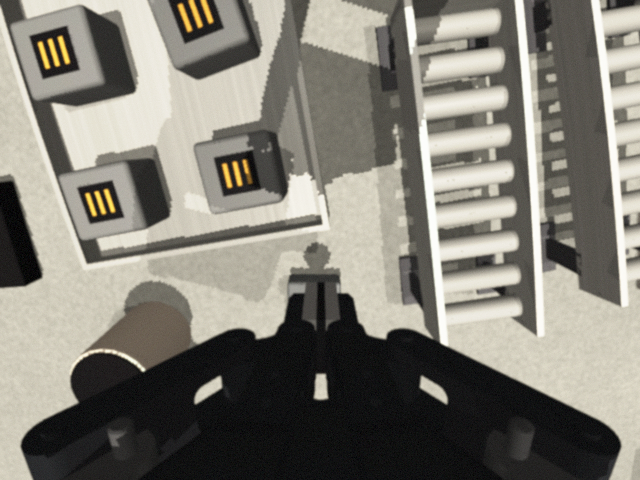

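The wrist view shows both trays in order and empty lanes. The lever is hidden behind the hand (its shadow is at (317,255)). I'll come down in front of it and push along its line.

Emit:
{"fn": "step_arm", "kwargs": {"commands": [{"gripper": 1, "x": 0, "y": -6.5, "z": 10, "spin": 0}, {"gripper": 1, "x": 0, "y": 0, "z": 25, "spin": 0}, {"gripper": 1, "x": 0, "y": 0, "z": 30, "spin": 0}, {"gripper": 1, "x": 0, "y": 0, "z": 20, "spin": 0}, {"gripper": 1, "x": 0, "y": 0, "z": 10, "spin": 0}, {"gripper": 1, "x": 0, "y": 0, "z": 0, "spin": 0}, {"gripper": 1, "x": -8, "y": 0, "z": 0, "spin": 0}, {"gripper": 1, "x": -10, "y": 0, "z": 0, "spin": 0}, {"gripper": 1, "x": -10, "y": 0, "z": 0, "spin": 0}, {"gripper": 1, "x": -10, "y": 0, "z": 0, "spin": 0}]}}

```text
time: 43.2
eef_pos: [0.6274, -0.1966, 0.0946]
tcp_rot: [0.092, 0.996, -0.0, 0.001]
contact_force: [-1.3, 0.4, 1.6]
opening: -0.003
finger_force: 0.9
```

Emit:
{"fn": "step_arm", "kwargs": {"commands": [{"gripper": 1, "x": -8, "y": 0, "z": 0, "spin": 0}, {"gripper": 1, "x": -8, "y": 0, "z": 0, "spin": 0}, {"gripper": 1, "x": -8, "y": 0, "z": 0, "spin": 0}, {"gripper": 1, "x": -8, "y": 0, "z": 0, "spin": 0}, {"gripper": 1, "x": -8, "y": 0, "z": 0, "spin": 0}, {"gripper": 1, "x": -6, "y": 0, "z": 0, "spin": 0}, {"gripper": 1, "x": -3, "y": 0, "z": 0, "spin": 0}, {"gripper": 1, "x": -2, "y": 0, "z": 0, "spin": 0}, {"gripper": 1, "x": 0, "y": 0, "z": 0, "spin": 0}, {"gripper": 1, "x": 0, "y": 0, "z": 0, "spin": 0}]}}

```text
time: 44.2
eef_pos: [0.6761, -0.2054, 0.0934]
tcp_rot: [0.092, 0.996, -0.0, 0.0]
contact_force: [0.3, -0.9, 0.1]
opening: -0.001
finger_force: 0.0
```

```bash
python3 - <<'E'
from h import *
s=get_state();print(s['time'],s['eef_pos'],psi(),s['contact_force'])
for n in('scene','top'):
    c=cam(n);P=pts(c,[.60,-.26,.07],[.78,-.15,.118]);print(n,len(P),P.min(0).round(4) if len(P) else '',P.max(0).round(4) if len(P) else '')
    if n=='scene': cv2.imwrite('pics/s7.png',cv2.resize(c['color'][150:330,120:360,::-1],None,fx=3,fy=3))
E
```

```text
44.2 [ 0.6760679  -0.20543738  0.09343587] 169.4612978061176 [ 0.28157847 -0.87492946  0.14539741]
scene 240 [ 0.6709 -0.2197  0.0701] [ 0.7162 -0.1908  0.1178]
top 0
```

View pics/s7.png

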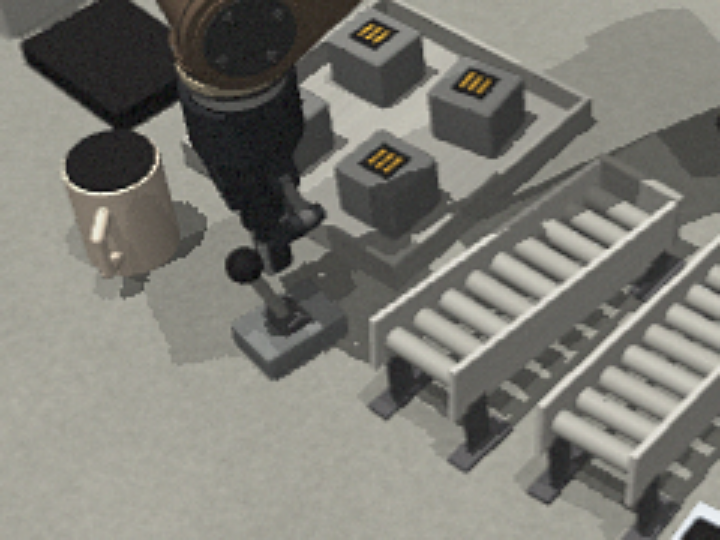

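The ball at (243,265) in the crop has swung past upright and leads the fingers, but it isn't at the stop yet. I'll push on gently.

Emit:
{"fn": "step_arm", "kwargs": {"commands": [{"gripper": 1, "x": -3, "y": 0, "z": 0, "spin": 0}, {"gripper": 1, "x": -2, "y": 0, "z": 0, "spin": 0}, {"gripper": 1, "x": -2, "y": 0, "z": 0, "spin": 0}, {"gripper": 1, "x": -2, "y": 0, "z": 0, "spin": 0}, {"gripper": 1, "x": -1, "y": 0, "z": 0, "spin": 0}, {"gripper": 1, "x": -1, "y": 0, "z": 0, "spin": 0}, {"gripper": 1, "x": -1, "y": 0, "z": 0, "spin": 0}, {"gripper": 1, "x": 0, "y": 0, "z": 0, "spin": 0}, {"gripper": 1, "x": 0, "y": 0, "z": 0, "spin": 0}, {"gripper": 1, "x": 0, "y": 0, "z": 0, "spin": 0}]}}

```text
time: 45.3
eef_pos: [0.6879, -0.2077, 0.0935]
tcp_rot: [0.092, 0.996, -0.0, 0.0]
contact_force: [-0.9, 0.6, 0.0]
opening: 0.002
finger_force: 0.3
```

Emit:
{"fn": "step_arm", "kwargs": {"commands": [{"gripper": 1, "x": -1, "y": 0, "z": 0, "spin": 0}, {"gripper": 1, "x": -1, "y": 0, "z": 0, "spin": 0}, {"gripper": 1, "x": -1, "y": 0, "z": 0, "spin": 0}, {"gripper": 1, "x": 0, "y": 0, "z": 0, "spin": 0}, {"gripper": 1, "x": 0, "y": 0, "z": 0, "spin": 0}, {"gripper": 1, "x": 0, "y": 0, "z": 0, "spin": 0}, {"gripper": 1, "x": 0, "y": 0, "z": 0, "spin": 0}, {"gripper": 1, "x": 0, "y": 0, "z": 0, "spin": 0}, {"gripper": 1, "x": 0, "y": 0, "z": 0, "spin": 0}, {"gripper": 1, "x": 0, "y": 0, "z": 0, "spin": 0}]}}

```text
time: 46.3
eef_pos: [0.6899, -0.208, 0.0931]
tcp_rot: [0.092, 0.996, 0.0, -0.001]
contact_force: [-4.7, 0.2, 1.2]
opening: -0.0
finger_force: 2.6
```

```bash
python3 - <<'E'
from h import *
s=get_state();print(s['time'],s['eef_pos'],s['contact_force'])
E
```

```text
46.3 [ 0.6899492  -0.20803909  0.09306077] [-4.69131627  0.20504784  1.22447733]
```

Emit:
{"fn": "step_arm", "kwargs": {"commands": [{"gripper": 1, "x": -1, "y": 0, "z": 0, "spin": 0}, {"gripper": 1, "x": -1, "y": 0, "z": 0, "spin": 0}, {"gripper": 1, "x": -1, "y": 0, "z": 0, "spin": 0}, {"gripper": 1, "x": 0, "y": 0, "z": 0, "spin": 0}, {"gripper": 1, "x": 0, "y": 0, "z": 0, "spin": 0}, {"gripper": 1, "x": 0, "y": 0, "z": 0, "spin": 0}, {"gripper": 1, "x": 0, "y": 0, "z": 0, "spin": 0}, {"gripper": 1, "x": 0, "y": 0, "z": 0, "spin": 0}, {"gripper": 1, "x": 0, "y": 0, "z": 0, "spin": 0}, {"gripper": 1, "x": 0, "y": 0, "z": 0, "spin": 0}]}}

```text
time: 47.3
eef_pos: [0.6903, -0.2081, 0.093]
tcp_rot: [0.092, 0.996, 0.001, -0.005]
contact_force: [-13.7, 2.3, 5.4]
opening: -0.001
finger_force: 6.7
```

```bash
python3 - <<'E'
from h import *
s=get_state();print(s['time'],s['eef_pos'],s['contact_force'])
E
```

```text
47.3 [ 0.69031558 -0.20811343  0.0930261 ] [-13.69790448   2.26376909   5.36021837]
```

The force went up to 14 N with no further motion, so the lever is at its stop. I'll back off, lift clear and check.

Emit:
{"fn": "step_arm", "kwargs": {"commands": [{"gripper": 1, "x": 5, "y": 0, "z": 0, "spin": 0}, {"gripper": 1, "x": 20, "y": 0, "z": 0, "spin": 0}, {"gripper": 1, "x": 30, "y": 0, "z": 0, "spin": 0}, {"gripper": 1, "x": 30, "y": 0, "z": 0, "spin": 0}, {"gripper": 1, "x": 0, "y": 0, "z": -20, "spin": 0}, {"gripper": 1, "x": 0, "y": 0, "z": -40, "spin": 0}, {"gripper": 1, "x": 0, "y": 0, "z": -35, "spin": 0}, {"gripper": 1, "x": 20, "y": 15, "z": -10, "spin": 0}, {"gripper": 1, "x": 30, "y": 35, "z": 0, "spin": 0}, {"gripper": 1, "x": 30, "y": 35, "z": 0, "spin": 0}]}}

```text
time: 48.3
eef_pos: [0.5481, -0.0949, 0.2002]
tcp_rot: [0.093, 0.996, -0.0, 0.003]
contact_force: [0.2, 0.9, -0.2]
opening: 0.006
finger_force: 0.0
```

Emit:
{"fn": "step_arm", "kwargs": {"commands": [{"gripper": 1, "x": 20, "y": 35, "z": 0, "spin": 0}, {"gripper": 1, "x": 10, "y": 35, "z": 0, "spin": 0}, {"gripper": 1, "x": 0, "y": 20, "z": 0, "spin": 0}, {"gripper": 1, "x": 0, "y": 0, "z": 0, "spin": 0}, {"gripper": 1, "x": 0, "y": 0, "z": 0, "spin": 0}, {"gripper": 1, "x": 0, "y": 0, "z": 0, "spin": 0}, {"gripper": 1, "x": 0, "y": 0, "z": 0, "spin": 0}, {"gripper": 1, "x": 0, "y": 0, "z": 0, "spin": 0}, {"gripper": 1, "x": 0, "y": 0, "z": 0, "spin": 0}, {"gripper": 1, "x": 0, "y": 0, "z": 0, "spin": 0}]}}

```text
time: 49.3
eef_pos: [0.534, -0.0014, 0.1983]
tcp_rot: [0.092, 0.996, 0.0, -0.0]
contact_force: [0.5, -0.7, 0.5]
opening: 0.004
finger_force: 0.0
```

```bash
python3 - <<'E'
from h import *
s=get_state();print(s['time'],s['eef_pos'],s['contact_force'])
t=cam('top');save(t,'t4.png');c=cam('scene')
for n,k in(('top',t),('scene',c)):
    P=pts(k,[.60,-.27,.075],[.76,-.15,.118]);print('ball',n,len(P),P.mean(0).round(4),P.min(0).round(4),P.max(0).round(4))
for n,lo,hi in(('A',[.46,.30],[.59,.40]),('B',[.462,.19],[.59,.295]),('C',[.35,.19],[.46,.285]),('S',[.35,.287],[.46,.39]),('stap',[.61,.12],[.73,.29]),('brA',[.47,-.29],[.59,-.18]),('brB',[.47,-.40],[.59,-.30]),('brC',[.36,-.40],[.468,-.29])):
    print(n,blocks(t,lo+[.045],hi+[.08]))
E
```

```text
49.3 [ 0.534005   -0.00142927  0.19826109] [ 0.50779804 -0.6758346   0.50081907]
ball top 119 [ 0.7092 -0.211   0.098 ] [ 0.6961 -0.225   0.075 ] [ 0.7227 -0.2001  0.1068]
ball scene 134 [ 0.7176 -0.2071  0.0977] [ 0.7004 -0.2261  0.0751] [ 0.7286 -0.1971  0.1081]
A (1013, (array([518.1, 346.4]), array([84.5, 60.6]), 4.0))
B (1003, (array([522.2, 238.5]), array([84.4, 61.2]), 2.8))
C (1032, (array([410.4, 230.5]), array([83.5, 60. ]), 2.7))
S (1046, (array([400.1, 337. ]), array([61. , 83.5]), 85.2))
stap (618, (array([667.8, 199.8]), array([ 31.6, 107.8]), 3.5))
brA (670, (array([ 530.2, -234.9]), array([59. , 56.5]), 88.9))
brB (696, (array([ 530.8, -347.2]), array([61.6, 54.4]), 89.7))
brC (711, (array([ 421.8, -345.4]), array([62.4, 55.1]), 87.8))
```

View pics/t4.png

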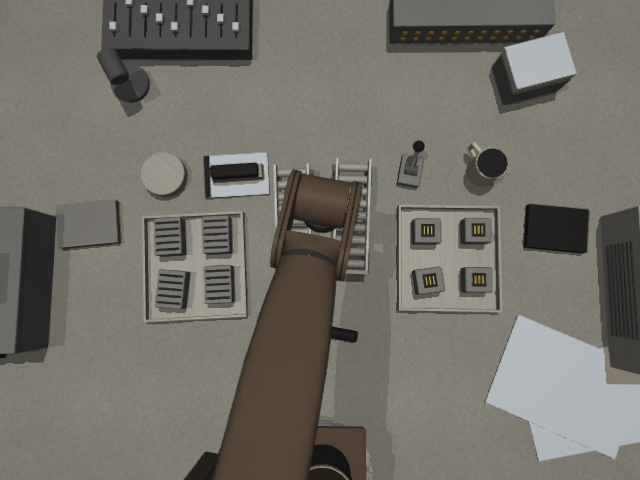

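The lever ball is now at (418,147), past the box and at the far stop. The trays, stapler and bystanders are all in place, so I'm handing in.

```bash
python3 -c "
from plant import *
print(sign_off())"
```

```text
the job is handed in; nothing more can be done
None
```

The job is handed in: all six blocks lie flat in their trays, the stapler is within a few millimetres of the middle of the notepad, and the lever was pushed last, to its far stop; it took about 50 s of the 210 s, and no verdict came back.

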